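Set up and take the next product shot

TASK

Get the next group shot ready on the photo desk: take the mug off the white photo board and stand it fully on its cork coaster, lower the lamp to its lowest hole by pushing in the sprung button on its post so that the button has clicked out in the lowest hole, and stand every one of the goods from the grey mat upright on the board, each centred and square in a taped outline of its own with its front facing the camera. When all is set and let go, take the picture by pressing the release button next to the coaster; leave everything in place then, and don't shove the other things on the desk about.

Things in the scene. Friction and masses are not known exactly. Their poses are not given: they have to be found in the camera images.
- clock: desk clock: dark wooden block on a black plinth with a round white dial with a brass rim on its front. 58 mm deep (own x), 98 wide (own y), 66 high, about 0.4 kg. Origin at the centre of its underside, z up; own +x points out of its front. Plain flat front and back, so it is easily gripped across its depth from above. Not present in every run.
- clock_ahead (a point): imaginary point 100 mm straight ahead (own +x) of the clock's origin, at its underside: shows where its front faces
- radio: portable radio: grey plastic box with a slotted grille, a white tuning scale and two knobs (3 mm proud) on its front, carrying handle flat on top. 56 mm deep (own x), 106 wide (own y), 62 high, about 0.45 kg. Origin at the centre of its underside, z up; own +x points out of its front. Grip it across its depth from above. Not present in every run.
- radio_ahead (a point): imaginary point 100 mm straight ahead (own +x) of the radio's origin, at its underside: shows where its front faces
- cashbox: cash box: low grey painted steel box with a round brass lock in the middle of its front and a low handle on its lid. 62 mm deep (own x), 106 wide (own y), 58 high, about 0.5 kg. Origin at the centre of its underside, z up; own +x points out of its front. Plain flat front and back, so it is easily gripped across its depth from above. Not present in every run.
- cashbox_ahead (a point): imaginary point 100 mm straight ahead (own +x) of the cashbox's origin, at its underside: shows where its front faces
- speaker: small loudspeaker: wooden box with a black front carrying a large round driver below and a small one above. 64 mm deep (own x), 84 wide (own y), 78 high, about 0.5 kg. Origin at the centre of its underside, z up; own +x points out of its front. Plain flat front and back, so it is easily gripped across its depth from above. Not present in every run.
- speaker_ahead (a point): imaginary point 100 mm straight ahead (own +x) of the speaker's origin, at its underside: shows where its front faces
- board: white photo board lying fixed on the desk, 160 mm (its x) by 400 mm (its y), 5 mm thick; origin at the centre of its underside. Its +x points to the photo camera, which stands on a mini tripod beyond it. Three black taped outlines in a row along its y, each 82 mm (x) by 118 mm (y)
- spot_1 (a point): centre of the first taped outline, on the board's top surface (board y = -130 mm); axes as the board's
- spot_2 (a point): centre of the middle taped outline, on the board's top surface; axes as the board's
- spot_3 (a point): centre of the third taped outline, on the board's top surface (board y = +130 mm); axes as the board's
- mat: flat grey felt mat fixed to the desk, 340 (x) by 330 mm (y), 3 mm thick, where the goods stand at first; origin at the centre of its underside. The board and the mat lie to the left and right of the desk's middle, either way round
- mug: white ceramic mug, standing on the photo board at first; 80 mm high, straight-sided, outer radius 34 mm, wall 4 mm, with an ear on its own +y side reaching to 70 mm from its axis; 0.25 kg; origin at the centre of its underside, z up
- coaster: round cork coaster fixed on the desk on the robot's side of the board, 100 mm across, 5 mm thick; origin at the centre of its underside
- lamp_stand: fixed lamp stand: round foot 124 mm across, 12 high, and upright outer tube 34 mm across, 152 high; origin at the post's foot, on its axis. Three 18 mm holes in the tube's own -x side (robot's side, where the lamp's white face looks) 130, 90, 50 mm up; the sprung button sticks out of one. Lamp: panel 30 (x) by 150 by 100 mm, centred 12 mm behind the axis, underside 245 mm up at the top hole
- lamp (a joint): how far lamp and inner tube are lowered, m: 0.002 in the top hole (start), 0.042 in the middle one, 0.082 in the lowest. With the button pressed level with the outer tube the lamp (0.9 kg) sinks by its own weight at about 80 mm/s; the button springs out by itself at the next hole, 40 mm lower, and locks: one press for each hole. It stops at the lowest hole
- lamp_button (a joint): how far the sprung button is pressed in, m: 0 sprung right out through a hole (locked), 0.007 level with the outer tube (released by then), about 0.009 while it slides hidden inside the tube between holes. Spring 1.5 N at first, 2.6 N when level
- button_tip (a point): outermost point of the button, a smooth round-ended steel pin 14 mm across that stands 7 mm out of the outer tube, 24 mm from the post's axis, and moves straight in along the stand's own +x when pressed. It goes down with the inner tube
- shutter (a joint): travel of the camera's release button, m: 0 up, 0.006 fully down; springs back; 1.5 N at first, 5 N fully down. The picture is taken beyond half way
- shutter_top (a point): centre of the top of the release button, 32 mm across and 26 mm above the desk when up, in a fixed black box 70 by 60 by 18 mm beside the coaster; pressed straight down
- tape_roll: roll of clear tape lying flat among the goods, 60 mm across, 24 mm high; not part of the job
- stapler: stapler, 120 mm long, 42 mm high, in the middle of the desk; not part of the job
There are look-alikes about, which are no part of the job. What is shaped like the clock but blue or green is not meant.

How it is judged (in metres and radians):
On the way, in this order (a step that is already met when the one before it is completed fails the run):
1. all is set for the picture: lamp locked in its lowest hole, mug on the coaster, every one of the goods standing in an outline of its own, front to the camera, let go (value of joint lamp above 0.078 m and value of joint lamp_button below 0.002 m and horizontal distance between mug and coaster below 0.02 m and z of mug in the frame of coaster below 0.009 m and angle between each of mug, clock, radio, cashbox, speaker's own z axis and vertical below 0.1 rad and linear speed of each of mug, clock, radio, cashbox, speaker below 0.02 m/s and contact force between the fingers and mug below 0.1 N and ((horizontal distance between clock and spot_1 below 0.018 m and x of clock_ahead in the frame of spot_1 above 0.07 m and z of clock in the frame of spot_1 below 0.005 m) or (horizontal distance between clock and spot_2 below 0.018 m and x of clock_ahead in the frame of spot_2 above 0.07 m and z of clock in the frame of spot_2 below 0.005 m) or (horizontal distance between clock and spot_3 below 0.018 m and x of clock_ahead in the frame of spot_3 above 0.07 m and z of clock in the frame of spot_3 below 0.005 m)) and angle between the x axis of each of clock, radio, cashbox, speaker and the x axis of board, either way round below 0.2 rad and contact force between the fingers and clock below 0.1 N and ((horizontal distance between radio and spot_1 below 0.018 m and x of radio_ahead in the frame of spot_1 above 0.07 m and z of radio in the frame of spot_1 below 0.005 m) or (horizontal distance between radio and spot_2 below 0.018 m and x of radio_ahead in the frame of spot_2 above 0.07 m and z of radio in the frame of spot_2 below 0.005 m) or (horizontal distance between radio and spot_3 below 0.018 m and x of radio_ahead in the frame of spot_3 above 0.07 m and z of radio in the frame of spot_3 below 0.005 m)) and contact force between the fingers and radio below 0.1 N and ((horizontal distance between cashbox and spot_1 below 0.018 m and x of cashbox_ahead in the frame of spot_1 above 0.07 m and z of cashbox in the frame of spot_1 below 0.005 m) or (horizontal distance between cashbox and spot_2 below 0.018 m and x of cashbox_ahead in the frame of spot_2 above 0.07 m and z of cashbox in the frame of spot_2 below 0.005 m) or (horizontal distance between cashbox and spot_3 below 0.018 m and x of cashbox_ahead in the frame of spot_3 above 0.07 m and z of cashbox in the frame of spot_3 below 0.005 m)) and contact force between the fingers and cashbox below 0.1 N and ((horizontal distance between speaker and spot_1 below 0.018 m and x of speaker_ahead in the frame of spot_1 above 0.07 m and z of speaker in the frame of spot_1 below 0.005 m) or (horizontal distance between speaker and spot_2 below 0.018 m and x of speaker_ahead in the frame of spot_2 above 0.07 m and z of speaker in the frame of spot_2 below 0.005 m) or (horizontal distance between speaker and spot_3 below 0.018 m and x of speaker_ahead in the frame of spot_3 above 0.07 m and z of speaker in the frame of spot_3 below 0.005 m)) and contact force between the fingers and speaker below 0.1 N), for 0.2 s.
2. the release button is pressed beyond half way (value of joint shutter above 0.0032 m), for 0.02 s.
At the end, for the whole second after the job is handed in: Lamp lowered over 78 mm, button out within 2 mm; mug upright, within 20 mm of the coaster's centre; all goods upright on the board, each within 18 mm of its outline's centre and 0.2 rad of square, front to the camera, let go, at rest; release pressed after that and up again (all of step 1 and value of joint shutter below 0.002 m); the robot touches nothing.
It fails at once if the tape roll, which is not part of the job, is shoved away (80 mm or more) (distance of tape_roll from where it was at the start of the episode above 0.08 m).
It fails at once if the stapler, which is not part of the job, is shoved away (80 mm or more) (distance of stapler from where it was at the start of the episode above 0.08 m).
Of clock, radio, cashbox, speaker only 2 to 3 are there at a start; the rules pass over those that are not, and their reading is None.
At some moment in a run one of clock, radio, cashbox, speaker, mug may be knocked a few centimetres aside while the robot is not near it.
Once in a run the grip may slacken for a moment while it holds something.
It also fails if it takes over 210 s, if anything falls off the work surface, if the arm or the gripper's body presses on something with over 40 N, if the wrist force passes 120 N, or if a joint passes its speed limit or range.

ROBOT

A 6-joint arm with a two-finger parallel gripper is mounted at the origin on the work surface. World frame = base frame: x ahead of the robot, y to its left, z up, the work surface at z = 0. Lengths are in mm, angles in rad, forces in N, time in s.
With the tool pointing down it reaches from about 275 to 750 mm from the base axis. Payload 10.2 kg.
Tool frame: the origin (TCP) lies midway between the tips of the shut fingers; the grasp point (between the pads) lies 19 mm behind it; z points along the fingers, y is the line along which they close (so a half turn about z gives the same grasp; the last joint's range is limited). The gripper opens to 85 mm and grips with 20 to 120 N. Pads are 22 mm wide; open, the fingers measure 114 mm over their backs; the gripper's body (76 mm by 85 mm) begins 54 mm behind the grasp point. The pads swing forward as they close: fully open they stand 13 mm farther back than shut.
Start: joints at [0.907, 0.313, 1.498, -0, 1.331, -0.223], TCP at [224.011, 474.816, 231.294] pointing down, gripper open.
Joint ranges: [-2.94, 2.94], [-0.97, 2.17], [0.19, 2.56], [-1.23, 4.37], [0.02, 3.11], [-2.88, 2.88]. Speed limits (rad/s): [2.39, 2.39, 3.01, 3.14, 3.14, 3.14].

INTERFACE

Orientations are given as a unit quaternion [w, x, y, z].
In Python, from rig import sense, capture, finish_job, find_in, place_of gives the robot as it stands. The module is installed in compiled form; this text tells all that it offers.
- The arm moves only by the shell command python3 -m jog 'ROWS' [FORCE]. ROWS is JSON, a list of rows, each an object of numbers: "tx", "ty", "tz": the shift along the tool's x, y, z in mm; "ax", "ay", "az": the turn, a rotation vector about the tool's x, y, z in rad; "jaw": the closure, from -1 (fully open) to 1 (shut), so that 0 is half open. In form: [{"tx": .., "ty": .., "tz": .., "ax": .., "ay": .., "az": .., "jaw": ..}, ...]. A call has 1 to 5 rows; each row shifts and turns the commanded pose from where the row before left it, along the tool's axes as they then stand; what a row does not reach is not made up. A row lasts 1/8 s, in which the tool goes at most 62.5 mm and 10.7 degrees, less where a joint would pass 70% of its speed; a pose out of reach is approached as far as the arm can. A call with a gripper value outside its range is refused whole. The fingers move at their own pace and stop on an object; FORCE is the grip in N (left out, the last holds). Time passes only in rows, so rows that do not move let the fingers close. It gives the time, the measured TCP pose, the force, the opening and the grip force at its end, in the units of the state.
- sense(): the state, without advancing time (a new reading comes with each control period).
- capture(name): name is "scene" or "top" or "wrist"; returns a dict with "color" (420x560x3 uint8, red, green, blue), "depth" (420x560 float32, mm along the optical axis (not along the pixel's ray), 0 where there is no reading), "fx", "fy", "cx", "cy" (pixels), "camera_from_world" (4x4, takes a point from world to camera coordinates); the wrist camera has in their place "mount" (4x4, takes a point from camera to tool coordinates, whose origin is the TCP and whose axes are the flange's). Camera axes: x right, y up, looking along -z (the intrinsics and any distortion apply to the point x, -y, -z); pixel columns grow to the right and rows downward; lengths in mm; the calibration is good to about 2 mm. A picture is of the moment at which its call begins: read the wrist's pose just before it.
- finish_job(): hands the job in; it is judged then, once.
Trained networks look in the newest picture that a camera, given by its name, has taken for a name from the list of things; names that differ only in an ending like _2 or _b are one class to them, and where a whole thing is asked for, a point or a joint stands for the part that bears it (a point fixed in the world has none). Each returns a list of dicts, best first, with "conf" (0 to 1); they miss things now and then, are a little off and sometimes report something else, mostly with a low value. They report only what shows in the picture. A call takes as long as a camera call. They do not tell look-alikes from the thing itself.
- find_in(query, camera): "centre" ([column, row] in pixels, amid what is visible of it).
- place_of(query, camera): "centre" ([column, row] in pixels: a listed point, or the origin of a listed thing).
The state is a dict: "time_s": time; "joints": joint angles; "dq": joint speeds; "tau": joint torques, N m; "eef_pos": TCP position; "ee_rot": TCP orientation; "force": force on the tool from outside, world axes, zero at the start; "wrist_torque": the same for the moment, N m; "grip_width": opening from 0.0 (shut) to 1.0 (fully open); "grip_force": force on a finger pad.
Only numpy, scipy, OpenCV 4.12 (cv2) and the standard library are available. Lean on these libraries where they do the work, as an engineer would, in place of code of your own. Each camera call takes 0.05 s, during which the arm holds its last target. There are 200 camera calls.

## Working session

There is one attempt and no reset: what is moved stays moved. The work goes in short steps, Python scripts to look and compute and a shell command to move; the robot and the scene stay as the last step left them, time stands still between calls to the robot, and variables do not carry over. Pictures are saved under pics/ and viewed, at most 14 in all, crops included, and the job is handed in when it is done.

```bash
mkdir -p pics; cat > h.py <<'E'
import numpy as np, cv2
from rig import sense, capture, finish_job, find_in, place_of
from scipy.spatial.transform import Rotation as R
def tool():
    s=sense(); T=np.eye(4); q=s["ee_rot"]; T[:3,:3]=R.from_quat([q[1],q[2],q[3],q[0]]).as_matrix(); T[:3,3]=s["eef_pos"]; return T
def cap(n):
    T=tool(); c=capture(n)
    c["wfc"]=T@np.array(c["mount"]) if "mount" in c else np.linalg.inv(np.array(c["camera_from_world"]))
    return c
def ray(c,u,v):
    d=c["wfc"][:3,:3]@np.array([(u-c["cx"])/c["fx"],-(v-c["cy"])/c["fy"],-1]); return c["wfc"][:3,3],d
def atz(c,u,v,z):
    o,d=ray(c,u,v); return o+d*(z-o[2])/d[2]
def atd(c,u,v):
    o,d=ray(c,u,v); return o+d*c["depth"][int(round(v)),int(round(u))]
def cloud(c):
    H,W=c["depth"].shape; u,v=np.meshgrid(np.arange(W),np.arange(H)); D=c["depth"]
    P=np.stack([(u-c["cx"])/c["fx"]*D,-(v-c["cy"])/c["fy"]*D,-D],-1)
    return P@c["wfc"][:3,:3].T+c["wfc"][:3,3]
def save(c,f,box=None,k=1):
    im=c["color"][:,:,::-1]
    if box: im=im[box[1]:box[3],box[0]:box[2]]
    cv2.imwrite("pics/"+f,cv2.resize(im,None,fx=k,fy=k,interpolation=cv2.INTER_CUBIC))
E
python3 - <<'E'
from h import *
np.set_printoptions(precision=1,suppress=True)
Z=dict(board=0,mat=0,coaster=0,lamp_stand=0,shutter_top=26,mug=5,clock=3,radio=3,cashbox=3,speaker=3,tape_roll=0,stapler=0,spot_1=5,spot_2=5,spot_3=5,button_tip=130,clock_ahead=3,radio_ahead=3,cashbox_ahead=3,speaker_ahead=3)
for n in("top","scene"):
    c=cap(n); save(c,n+"0.png",k=1.4)
    print(n,c["wfc"][:3,3])
    for q,z in Z.items():
        r=place_of(q,n)
        print(q,[(np.round(x["centre"]),round(x["conf"],2),atz(c,*x["centre"],z)[:2]) for x in r[:3]])
E
```

```text
top [ 335.    -2.5 1365.7]
board [(array([359., 194.]), 0.93, array([ 536.1, -255.9]))]
mat [(array([168., 196.]), 0.64, array([539.4, 274.5]))]
coaster [(array([336., 250.]), 0.66, array([ 382.2, -188.5]))]
lamp_stand [(array([256., 131.]), 0.96, array([721.9,  25.8]))]
shutter_top [(array([170., 194.]), 0.44, array([541.2, 263.8])), (array([393., 245.]), 0.42, array([ 391.4, -337.9]))]
mug [(array([368., 200.]), 0.8, array([ 518.8, -281.5]))]
clock [(array([195., 216.]), 0.7, array([481.5, 199.4])), (array([113., 304.]), 0.68, array([247.5, 425.6])), (array([173., 308.]), 0.64, array([232. , 261.1]))]
radio [(array([370., 199.]), 0.62, array([ 520.9, -286.5]))]
cashbox [(array([200., 163.]), 0.55, array([632. , 187.1]))]
speaker [(array([142., 168.]), 0.56, array([620.8, 348.4]))]
tape_roll [(array([170., 192.]), 0.66, array([552.1, 271.5])), (array([170., 196.]), 0.34, array([539.6, 269.2]))]
stapler [(array([265., 233.]), 0.87, array([432.7,   7.2])), (array([194., 216.]), 0.41, array([482.7, 202.3]))]
spot_1 [(array([402., 190.]), 0.85, array([ 544.6, -375.3])), (array([358., 19
[... 1632 characters left out ...]
75.7])), (array([195., 178.]), 0.23, array([ 516. , -298.4]))]
spot_1 [(array([202., 187.]), 0.87, array([ 527.9, -254.9])), (array([236., 209.]), 0.79, array([ 511.1, -116.6])), (array([173., 170.]), 0.71, array([ 544.3, -371.1]))]
spot_2 [(array([202., 187.]), 0.87, array([ 527.9, -254.9])), (array([236., 209.]), 0.79, array([ 511.1, -116.6])), (array([173., 170.]), 0.71, array([ 544.3, -371.1]))]
spot_3 [(array([202., 187.]), 0.87, array([ 527.9, -254.9])), (array([236., 209.]), 0.79, array([ 511.1, -116.6])), (array([173., 170.]), 0.71, array([ 544.3, -371.1]))]
button_tip []
clock_ahead []
radio_ahead [(array([215., 280.]), 0.75, array([713.1,  14.7]))]
cashbox_ahead []
speaker_ahead []
```

View pics/top0.png

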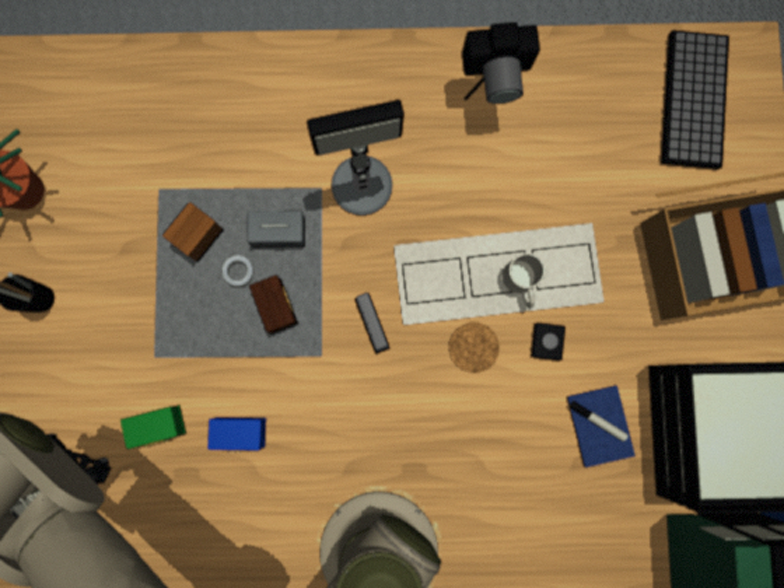

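View pics/scene0.png

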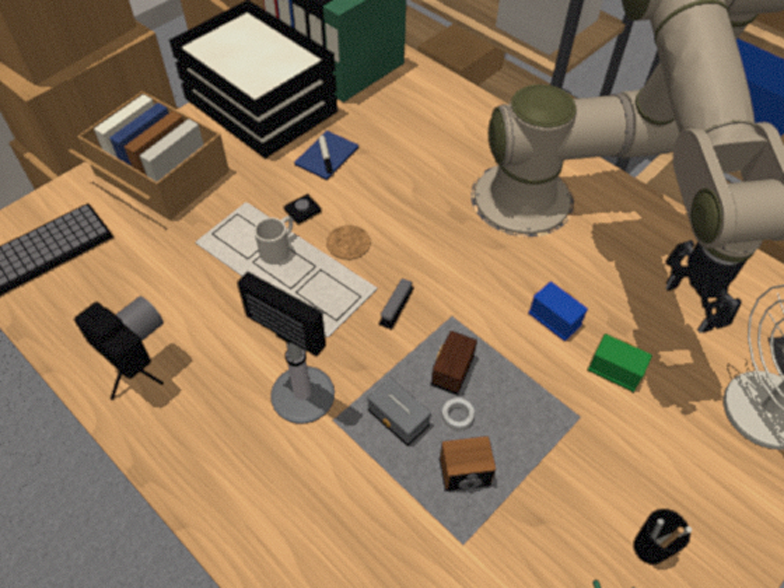

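The mat holds the dark wooden clock at top0 (273,303), the grey cash box at (276,228) and the wooden speaker at (193,231). The tape roll is at (237,270), and there is no radio. The mug is on the board at (523,272). The green and blue blocks at (152,427) and (237,434) are look-alikes off the mat. I'll fit the shapes next and enlarge one crop to confirm the goods and which way their fronts face.

```bash
cat > fit.py <<'E'
from h import *
np.set_printoptions(precision=1,suppress=True)
def rect(P):
    r=cv2.minAreaRect(P[:,:2].astype(np.float32)); return np.round(r[0],1),np.round(r[1],1),round(r[2],1)
def topface(c,xy,zt,rad=75):
    P=cloud(c).reshape(-1,3); m=(np.hypot(P[:,0]-xy[0],P[:,1]-xy[1])<rad)&(abs(P[:,2]-zt)<6); return P[m]
E
python3 - <<'E'
from fit import *
T=tool(); print(T)
for n in("top","scene"):
    c=cap(n); P=cloud(c).reshape(-1,3); col=c["color"].reshape(-1,3).astype(float)
    print(n)
    for k,xy,zt in(("clock",(480,200),69),("cashbox",(620,188),61),("speaker",(615,350),81)):
        Q=topface(c,xy,zt); print(k,len(Q),rect(Q),Q[:,2].mean())
    Q=topface(c,(518,-281),85); print("mug",len(Q),cv2.minEnclosingCircle(Q[:,:2].astype(np.float32)),rect(Q))
    Q=topface(c,(405,-335),26,25); print("shutter",len(Q),np.median(Q,0) if len(Q) else 0)
    mn=col.min(1); sat=col.max(1)-mn
    m=(mn>120)&(sat<45)&(abs(P[:,2]-5)<6)&(abs(P[:,0]-530)<130)&(abs(P[:,1]+250)<230)
    print("board",m.sum(),rect(P[m]))
    m=(P[:,2]>275)&(np.hypot(P[:,0]-720,P[:,1]-20)<130); print("lamp",m.sum(),rect(P[m]),P[m][:,2].max())
    m=(abs(P[:,2]-12)<4)&(np.hypot(P[:,0]-715,P[:,1]-18)<90); print("foot",m.sum(),rect(P[m]),cv2.minEnclosingCircle(P[m][:,:2].astype(np.float32)))
    b=(180,125,330,235) if 0 else None
    if n=="scene":
        a=c["color"][140:350,150:370][:,:,::-1]; cv2.imwrite("pics/crop1.png",cv2.resize(a,None,fx=2.8,fy=2.8,interpolation=cv2.INTER_CUBIC))
E
```

```text
[[ -0.9   0.4   0.  224. ]
 [  0.4   0.9  -0.  474.8]
 [ -0.    0.   -1.  231.3]
 [  0.    0.    0.    1. ]]
top
clock 791 (array([474.5, 194. ]), array([98.4, 60.3]), 19.6) 69.17254695779621
cashbox 849 (array([622.8, 187.7]), array([104.7,  61.6]), 89.3) 61.28705152898785
speaker 759 (array([618.3, 349.2]), array([67., 84.]), 51.9) 81.2308093287572
mug 142 ((517.4434204101562, -286.1795959472656), 40.87897872924805) (array([ 524.4, -285.9]), array([66.8, 68.7]), 56.5)
shutter 150 [ 398.6 -336.4   23.7]
board 6693 (array([ 532.4, -246.4]), array([161.4, 399.3]), 5.2)
lamp 1619 (array([726.8,  23.8]), array([ 33.5, 149.3]), 12.0) 347.7324756629605
foot 940 (array([714.5,  28.1]), array([122.4, 137.6]), 17.2) ((720.3204956054688, 22.29319190979004), 84.05516052246094)
scene
clock 670 (array([474.8, 192.6]), array([102.2,  60. ]), 21.3) 67.88901997368204
cashbox 865 (array([623.3, 187.8]), array([106.5,  63. ]), 89.6) 59.955333306634515
speaker 878 (array([617.9, 347.5]), array([67.2, 85.2]), 52.5) 79.75183666079965
mug 104 ((518.8413696289062, -286.5530090332031), 38.63668441772461) (array([ 523.3, -287.5]), array([71.7, 62.6]), 48.1)
shutter 63 [ 396.2 -338.5   23.8]
board 3605 (array([ 530. , -247.5]), array([161.7, 404. ]), 5.5)
lamp 1670 (array([729.2,  23.2]), array([ 33.4, 150.9]), 11.7) 345.0976347399187
foot 920 (array([717.6,  22.2]), array([115.1, 121.5]), 52.2) ((716.8865966796875, 20.958696365356445), 62.064735412597656)
```

View pics/crop1.png

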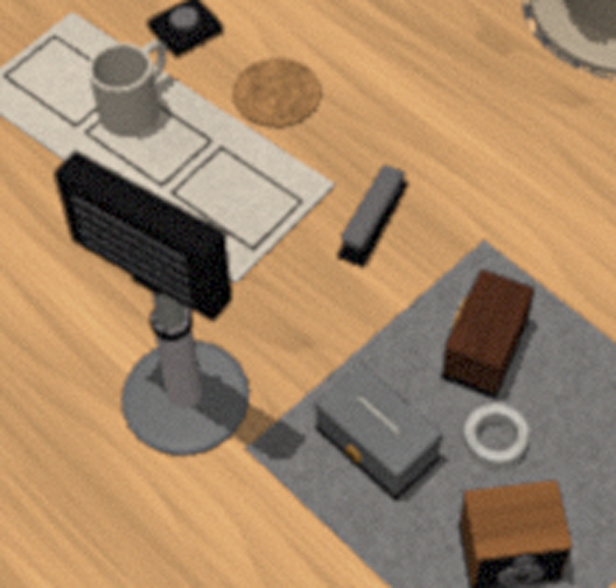

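The crop confirms the goods: the dark clock at (488,330) with its front facing −y, the cash box at (380,430) with its lock facing +x, and the speaker at (515,535) with its front toward +x+y. None of them is blue or green. I'll start with the mug: square the tool and fly over to it.

```bash

python3 -m jog '[{"az":-0.14},{"az":-0.14},{"az":-0.14},{"tx":-20,"ty":-56,"jaw":-1},{"tx":-20,"ty":-56}]' 40 | tail -3
python3 -m jog '[{"tx":-20,"ty":-56},{"tx":-20,"ty":-56},{"tx":-20,"ty":-56},{"tx":-20,"ty":-56},{"tx":-20,"ty":-56}]' | tail -1
python3 -m jog '[{"tx":-20,"ty":-56},{"tx":-20,"ty":-56},{"tx":-20,"ty":-56},{"tx":-20,"ty":-56},{"tx":-20,"ty":-56}]' | tail -1
python3 -m jog '[{"ty":-56},{"ty":0}]'
cat >> h.py <<'E'
def plan(x,y,z=None,yd=None):
    """rows sum needed in tool axes (shift first, then turn): target TCP xyz, tool-y heading in deg"""
    T=tool(); d=np.array([x,y,T[2,3] if z is None else z])-T[:3,3]; print("pos",T[:3,3].round(1),"yhead",round(np.degrees(np.arctan2(T[1,1],T[0,1])),1),"shift",(T[:3,:3].T@d).round(1),end=" ")
    if yd is not None:
        a=(np.degrees(np.arctan2(T[1,1],T[0,1]))-yd+180)%360-180; print("az",np.radians(a).round(3))
    else: print()
E
python3 - <<'E'
from fit import *
print(tool())
c=cap("wrist"); save(c,"w1.png"); P=cloud(c).reshape(-1,3)
m=(abs(P[:,2]-85)<5)&(np.hypot(P[:,0]-520,P[:,1]+287)<90); Q=P[m]; print(m.sum(),rect(Q),cv2.minEnclosingCircle(Q[:,:2].astype(np.float32)))
for q,z in(("mug",5),("coaster",5),("shutter_top",26),("spot_1",5)):
    print(q,[(np.round(x["centre"]),round(x["conf"],2),atz(c,*x["centre"],z)[:2]) for x in place_of(q,"wrist")[:3]])
E
```

```text
[[ -0.9   0.4   0.  224. ]
 [  0.4   0.9   0.  474.8]
 [  0.    0.   -1.  231.3]
 [  0.    0.    0.    1. ]]
0 (array([0., 0.]), array([0., 0.]), 0.0) ((0.0, 0.0), 0.0)
mug []
coaster []
shutter_top []
spot_1 []schema error: expected keys tx, ty, tz, ax, ay, az, jaw
schema error: expected keys tx, ty, tz, ax, ay, az, jaw
schema error: expected keys tx, ty, tz, ax, ay, az, jaw
schema error: expected keys tx, ty, tz, ax, ay, az, jaw
```

View pics/w1.png

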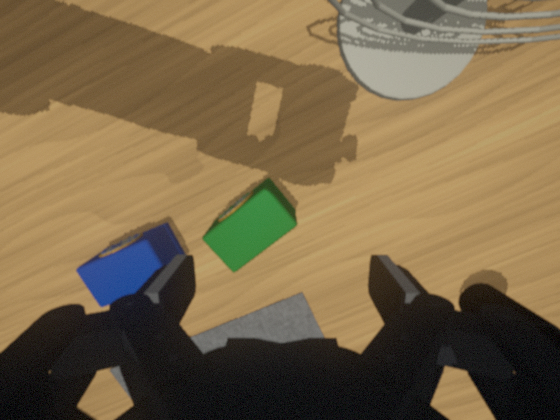

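Every row needs all seven keys. The picture shows the green and blue look-alikes, since the arm hasn't moved. I'll repeat the move with full rows.

```bash

python3 -m jog '[{"tx":0,"ty":0,"tz":0,"ax":0,"ay":0,"az":-0.14,"jaw":-1},{"tx":0,"ty":0,"tz":0,"ax":0,"ay":0,"az":-0.14,"jaw":-1},{"tx":0,"ty":0,"tz":0,"ax":0,"ay":0,"az":-0.14,"jaw":-1},{"tx":-20,"ty":-56,"tz":0,"ax":0,"ay":0,"az":0,"jaw":-1},{"tx":-20,"ty":-56,"tz":0,"ax":0,"ay":0,"az":0,"jaw":-1}]' 40
python3 -m jog '[{"tx":-20,"ty":-56,"tz":0,"ax":0,"ay":0,"az":0,"jaw":-1},{"tx":-20,"ty":-56,"tz":0,"ax":0,"ay":0,"az":0,"jaw":-1},{"tx":-20,"ty":-56,"tz":0,"ax":0,"ay":0,"az":0,"jaw":-1},{"tx":-20,"ty":-56,"tz":0,"ax":0,"ay":0,"az":0,"jaw":-1},{"tx":-20,"ty":-56,"tz":0,"ax":0,"ay":0,"az":0,"jaw":-1}]' >/dev/null
python3 -m jog '[{"tx":-20,"ty":-56,"tz":0,"ax":0,"ay":0,"az":0,"jaw":-1},{"tx":-20,"ty":-56,"tz":0,"ax":0,"ay":0,"az":0,"jaw":-1},{"tx":-20,"ty":-56,"tz":0,"ax":0,"ay":0,"az":0,"jaw":-1},{"tx":-20,"ty":-56,"tz":0,"ax":0,"ay":0,"az":0,"jaw":-1},{"tx":-20,"ty":-56,"tz":0,"ax":0,"ay":0,"az":0,"jaw":-1}]' >/dev/null
python3 -m jog '[{"tx":-50,"ty":-40,"tz":0,"ax":0,"ay":0,"az":0,"jaw":-1},{"tx":0,"ty":0,"tz":0,"ax":0,"ay":0,"az":0,"jaw":-1},{"tx":0,"ty":0,"tz":0,"ax":0,"ay":0,"az":0,"jaw":-1}]'
python3 - <<'E'
from fit import *
print(tool())
c=cap("wrist"); save(c,"w2.png"); P=cloud(c).reshape(-1,3)
m=(abs(P[:,2]-85)<5)&(np.hypot(P[:,0]-520,P[:,1]+287)<90); Q=P[m]; print(m.sum(),rect(Q),cv2.minEnclosingCircle(Q[:,:2].astype(np.float32)))
for q,z in(("mug",5),("coaster",5),("shutter_top",26),("spot_1",5)):
    print(q,[(np.round(x["centre"]),round(x["conf"],2),atz(c,*x["centre"],z)[:2]) for x in place_of(q,"wrist")[:3]])
E
```

```text
time_s: 3.08
eef_pos: [261.8, 360.7, 231.1]
ee_rot: [0.0, 0.01, 1.0, -0.0]
force: [1.5, -0.1, -0.0]
grip_width: 0.997
grip_force: 0.0
time_s: 4.7
eef_pos: [497.6, -241.6, 231.1]
ee_rot: [-0.0, 0.01, 1.0, 0.0]
force: [-0.1, -0.4, 0.9]
grip_width: 1.0
grip_force: 0.0
[[  -1.     0.    -0.   497.6]
 [   0.     1.     0.  -241.6]
 [   0.     0.    -1.   231.1]
 [   0.     0.     0.     1. ]]
862 (array([ 524.6, -287.5]), array([67.3, 66.7]), 88.5) ((524.779296875, -287.54595947265625), 33.99454116821289)
mug [(array([248., 206.]), 0.69, array([ 525. , -286.6]))]
coaster [(array([318.,  92.]), 0.77, array([ 386.9, -195.3]))]
shutter_top [(array([192.,  96.]), 0.66, array([ 391. , -339.4]))]
spot_1 [(array([178., 221.]), 0.96, array([ 543.2, -381. ])), (array([276., 212.]), 0.66, array([ 533.8, -248.8])), (array([378., 200.]), 0.63, array([ 519.9, -115.2]))]
```

View pics/w2.png

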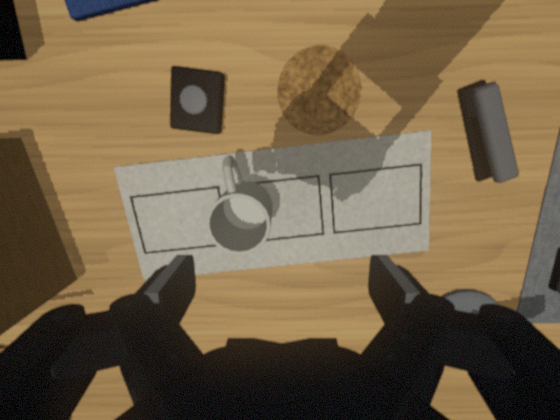

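The wrist view shows the mug's rim at (241,222) with its ear up toward the robot. The coaster is at (319,90), the release button at (193,100) and the outlines are clear. I'll grip the mug across y.

```bash

python3 -m jog '[{"tx":-27,"ty":-46,"tz":0,"ax":0,"ay":0,"az":0,"jaw":-1},{"tx":0,"ty":0,"tz":60,"ax":0,"ay":0,"az":0,"jaw":-1},{"tx":0,"ty":0,"tz":60,"ax":0,"ay":0,"az":0,"jaw":-1},{"tx":0,"ty":0,"tz":50,"ax":0,"ay":0,"az":0,"jaw":-1},{"tx":0,"ty":0,"tz":31,"ax":0,"ay":0,"az":0,"jaw":-1}]' 35
python3 -m jog '[{"tx":0,"ty":0,"tz":0,"ax":0,"ay":0,"az":0,"jaw":1},{"tx":0,"ty":0,"tz":0,"ax":0,"ay":0,"az":0,"jaw":1},{"tx":0,"ty":0,"tz":0,"ax":0,"ay":0,"az":0,"jaw":1},{"tx":0,"ty":0,"tz":0,"ax":0,"ay":0,"az":0,"jaw":1},{"tx":0,"ty":0,"tz":0,"ax":0,"ay":0,"az":0,"jaw":1}]'
python3 -m jog '[{"tx":0,"ty":0,"tz":-20,"ax":0,"ay":0,"az":0,"jaw":1},{"tx":0,"ty":0,"tz":-20,"ax":0,"ay":0,"az":0,"jaw":1},{"tx":0,"ty":0,"tz":0,"ax":0,"ay":0,"az":0,"jaw":1}]'
```

```text
time_s: 5.58
eef_pos: [523.2, -287.7, 28.4]
ee_rot: [-0.001, 0.01, 1.0, 0.001]
force: [-0.3, -0.4, -0.2]
grip_width: 0.999
grip_force: 0.0
time_s: 6.2
eef_pos: [524.1, -288.7, 30.7]
ee_rot: [0.0, 0.01, 1.0, -0.0]
force: [0.0, -0.2, -3.6]
grip_width: 0.8
grip_force: 39.8
time_s: 6.58
eef_pos: [524.6, -289.1, 71.6]
ee_rot: [0.001, 0.01, 1.0, -0.001]
force: [-0.4, -0.3, -2.7]
grip_width: 0.804
grip_force: 40.6
```

```bash

python3 -m jog '[{"tx":34,"ty":24,"tz":0,"ax":0,"ay":0,"az":0,"jaw":1},{"tx":34,"ty":24,"tz":0,"ax":0,"ay":0,"az":0,"jaw":1},{"tx":34,"ty":24,"tz":0,"ax":0,"ay":0,"az":0,"jaw":1},{"tx":34,"ty":23,"tz":0,"ax":0,"ay":0,"az":0,"jaw":1},{"tx":0,"ty":0,"tz":0,"ax":0,"ay":0,"az":0,"jaw":1}]'
python3 -m jog '[{"tx":0,"ty":0,"tz":20,"ax":0,"ay":0,"az":0,"jaw":1},{"tx":0,"ty":0,"tz":14,"ax":0,"ay":0,"az":0,"jaw":1},{"tx":0,"ty":0,"tz":6,"ax":0,"ay":0,"az":0,"jaw":1},{"tx":0,"ty":0,"tz":0,"ax":0,"ay":0,"az":0,"jaw":1}]'
python3 - <<'E'
from fit import *
c=cap("top"); Q=topface(c,(388,-194),85); print(len(Q),rect(Q),Q[:,2].mean()); c=cap("scene"); Q=topface(c,(388,-194),85); print(len(Q),rect(Q),Q[:,2].mean())
E
```

```text
time_s: 7.2
eef_pos: [388.0, -189.0, 69.6]
ee_rot: [-0.001, 0.01, 1.0, 0.001]
force: [1.1, -1.0, -2.8]
grip_width: 0.793
grip_force: 40.8
time_s: 7.7
eef_pos: [390.2, -191.0, 30.1]
ee_rot: [-0.0, 0.01, 1.0, 0.0]
force: [-0.1, 0.5, -2.3]
grip_width: 0.796
grip_force: 40.9
0 (array([0., 0.]), array([0., 0.]), 0.0) nan
116 (array([ 404.8, -190.5]), array([ 44.6, 130.3]), 4.9) 84.41898369328617<stdin>:2: RuntimeWarning: Mean of empty slice.
  ret = ret.dtype.type(ret / rcount)
```

```bash

python3 -m jog '[{"tx":1,"ty":-3,"tz":1,"ax":0,"ay":0,"az":0,"jaw":1},{"tx":0,"ty":0,"tz":0,"ax":0,"ay":0,"az":0,"jaw":1},{"tx":0,"ty":0,"tz":0,"ax":0,"ay":0,"az":0,"jaw":1}]'
python3 -m jog '[{"tx":0,"ty":0,"tz":1,"ax":0,"ay":0,"az":0,"jaw":1},{"tx":0,"ty":0,"tz":0,"ax":0,"ay":0,"az":0,"jaw":1}]'
```

```text
time_s: 8.18
eef_pos: [389.1, -194.1, 29.5]
ee_rot: [0.0, 0.01, 1.0, -0.0]
force: [0.4, -0.2, 1.0]
grip_width: 0.798
grip_force: 38.3
time_s: 8.43
eef_pos: [389.3, -194.2, 29.4]
ee_rot: [0.0, 0.01, 1.0, -0.0]
force: [-4.5, 1.3, 16.1]
grip_width: 0.799
grip_force: 39.1
```

```bash

python3 -m jog '[{"tx":0,"ty":0,"tz":-1,"ax":0,"ay":0,"az":0,"jaw":1},{"tx":0,"ty":0,"tz":0,"ax":0,"ay":0,"az":0,"jaw":-1},{"tx":0,"ty":0,"tz":0,"ax":0,"ay":0,"az":0,"jaw":-1},{"tx":0,"ty":0,"tz":0,"ax":0,"ay":0,"az":0,"jaw":-1},{"tx":0,"ty":0,"tz":0,"ax":0,"ay":0,"az":0,"jaw":-1}]'
python3 -m jog '[{"tx":0,"ty":0,"tz":-50,"ax":0,"ay":0,"az":0,"jaw":-1},{"tx":0,"ty":0,"tz":-60,"ax":0,"ay":0,"az":0,"jaw":-1},{"tx":-40,"ty":0,"tz":-60,"ax":0,"ay":0,"az":0,"jaw":-1},{"tx":-60,"ty":0,"tz":-20,"ax":0,"ay":0,"az":0,"jaw":-1},{"tx":0,"ty":0,"tz":0,"ax":0,"ay":0,"az":0,"jaw":-1}]'
python3 - <<'E'
from fit import *
c=cap("wrist"); P=cloud(c).reshape(-1,3); col=c["color"].reshape(-1,3).astype(int)
m=(abs(P[:,2]-85)<5)&(np.hypot(P[:,0]-388,P[:,1]+194)<60); Q=P[m]; print("mug",m.sum(),rect(Q),Q[:,2].mean())
m=(abs(P[:,2]-5)<5)&(np.hypot(P[:,0]-388,P[:,1]+194)<60)&(col[:,0]-col[:,2]>60)
print("coaster",[(x["conf"],atz(c,*x["centre"],5)) for x in place_of("coaster","wrist")[:2]])
m=(col.min(1)>100)&(np.ptp(col,axis=1)<40)&(abs(P[:,2]-5)<6)&(abs(P[:,0]-530)<130)&(abs(P[:,1]+250)<230); print("board",m.sum(),rect(P[m]))
t=cap("top"); Q=cloud(t)
for k,xy,zt in(("clock",(475,193),69),("cashbox",(623,188),61),("speaker",(618,348),81)): print(k,rect(topface(t,xy,zt)))
plan(475,193.5,230,-70)
E
```

```text
time_s: 9.05
eef_pos: [388.9, -193.8, 29.3]
ee_rot: [-0.0, 0.01, 1.0, 0.0]
force: [0.7, 0.0, 0.8]
grip_width: 1.0
grip_force: 0.0
time_s: 9.68
eef_pos: [485.6, -195.9, 212.1]
ee_rot: [0.001, 0.009, 1.0, -0.001]
force: [-0.2, 0.4, -0.5]
grip_width: 0.999
grip_force: 0.0
mug 1242 (array([ 391.4, -193.7]), array([66.4, 66.9]), 0.5) 85.74571120598719
coaster []
board 34124 (array([ 507.5, -250.6]), array([207.8, 400.8]), 5.2)
clock (array([474.5, 193.5]), array([98.9, 60.6]), 20.1)
cashbox (array([622.9, 188.7]), array([103.2,  61.7]), 89.5)
speaker (array([618.7, 349.9]), array([67.5, 83.8]), 51.2)
pos [ 482.  -195.4  210.2] yhead 88.8 shift [ 15.1 388.7 -19.4] az 2.772
```

The mug is on the coaster, within about 3 mm of its centre. The hand already suits the lamp, so I'll do that next: move to a spot in front of the post, turn to its 12° heading and tilt 45°.

```bash

python3 -m jog '[{"tx":-35,"ty":49,"tz":0,"ax":0,"ay":0,"az":0,"jaw":1},{"tx":-35,"ty":49,"tz":0,"ax":0,"ay":0,"az":0,"jaw":1},{"tx":-33,"ty":49,"tz":0,"ax":0,"ay":0,"az":0,"jaw":1},{"tx":-27,"ty":49,"tz":0,"ax":0,"ay":0,"az":0,"jaw":1},{"tx":0,"ty":0,"tz":0,"ax":0,"ay":0,"az":-0.115,"jaw":1}]'
python3 -m jog '[{"tx":0,"ty":0,"tz":0,"ax":0,"ay":0,"az":-0.115,"jaw":1},{"tx":0,"ty":0,"tz":0,"ax":0,"ay":-0.16,"az":0,"jaw":1},{"tx":0,"ty":0,"tz":0,"ax":0,"ay":-0.16,"az":0,"jaw":1},{"tx":0,"ty":0,"tz":0,"ax":0,"ay":-0.16,"az":0,"jaw":1},{"tx":0,"ty":0,"tz":0,"ax":0,"ay":-0.16,"az":0,"jaw":1}]'
python3 -m jog '[{"tx":0,"ty":0,"tz":0,"ax":0,"ay":-0.16,"az":0,"jaw":1},{"tx":0,"ty":0,"tz":0,"ax":0,"ay":0,"az":0,"jaw":1},{"tx":0,"ty":0,"tz":0,"ax":0,"ay":0,"az":0,"jaw":1}]'
python3 - <<'E'
from fit import *
print(tool(),np.round(sense()["joints"],2)); c=cap("wrist"); save(c,"w3.png"); plan(624,1,130)
print([(np.round(x["centre"]),round(x["conf"],2),atd(c,*x["centre"])) for x in place_of("button_tip","wrist")])
E
```

```text
time_s: 10.45
eef_pos: [616.8, 0.3, 210.0]
ee_rot: [-0.001, -0.05, 0.999, 0.0]
force: [-0.3, -0.2, 0.0]
grip_width: -0.004
grip_force: 0.0
time_s: 11.08
eef_pos: [615.6, -3.3, 211.0]
ee_rot: [0.315, -0.098, 0.944, 0.032]
force: [1.1, 1.0, 0.8]
grip_width: 0.002
grip_force: 0.0
time_s: 11.45
eef_pos: [617.7, 0.0, 211.5]
ee_rot: [0.366, -0.1, 0.924, 0.043]
force: [-1.2, -0.0, 0.4]
grip_width: -0.002
grip_force: 0.0
[[ -0.7  -0.2   0.7 617.7]
 [ -0.2   1.    0.2   0. ]
 [ -0.7   0.   -0.7 211.5]
 [  0.    0.    0.    1. ]] [-0.3  0.2  1.8  0.8  0.5 -2.7]
pos [618.    0.2 211.6] yhead 102.6 shift [51.6 -1.  63.5] 
[(array([281., 208.]), 0.57, array([694.3,  17. , 130.8]))]
```

View pics/w3.png

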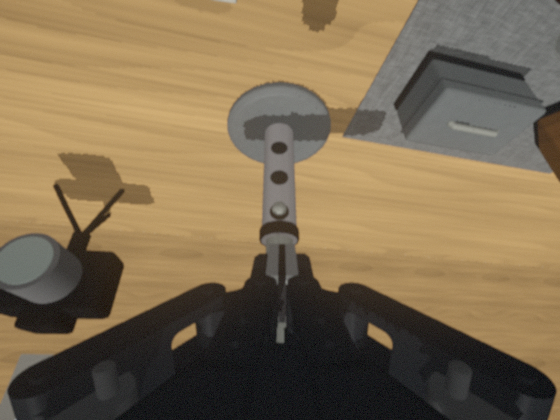

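The view shows the button at (279,210), measured at (694,17,131), which fits the stand. Joint 6 is near its limit, so I'll turn the heading back toward radial before approaching.

```bash

python3 -m jog '[{"tx":0,"ty":0,"tz":0,"ax":0.06,"ay":0,"az":0.06,"jaw":1},{"tx":0,"ty":0,"tz":0,"ax":0.06,"ay":0,"az":0.06,"jaw":1},{"tx":0,"ty":0,"tz":0,"ax":0,"ay":0,"az":0,"jaw":1},{"tx":0,"ty":0,"tz":0,"ax":0,"ay":0,"az":0,"jaw":1}]'
python3 - <<'E'
from fit import *
print(tool()[:3,:3].round(2),np.round(sense()["joints"],2)); plan(655,10,122)
E
```

```text
time_s: 12.05
eef_pos: [618.0, 0.5, 211.3]
ee_rot: [0.369, -0.024, 0.929, 0.01]
force: [0.4, 0.1, 0.9]
grip_width: -0.0
grip_force: 0.0
[[-0.7 -0.1  0.7]
 [-0.   1.   0. ]
 [-0.7  0.  -0.7]] [-0.3  0.2  1.9  0.6  0.4 -2.4]
pos [618.    0.5 211.3] yhead 93.0 shift [34.   7.5 90.6]
```

```bash

python3 -m jog '[{"tx":17,"ty":3,"tz":45,"ax":0,"ay":0,"az":0,"jaw":1},{"tx":0,"ty":0,"tz":0,"ax":0,"ay":0,"az":0,"jaw":1}]'
python3 - <<'E'
from fit import *
print(tool()[:3,:3].round(2),np.round(sense()["joints"],2)); plan(655,10,122)
E
```

```text
time_s: 12.3
eef_pos: [635.4, 4.5, 163.6]
ee_rot: [0.367, -0.023, 0.93, 0.011]
force: [-0.1, 0.0, 0.3]
grip_width: 0.001
grip_force: 0.0
[[-0.7 -0.1  0.7]
 [-0.   1.   0. ]
 [-0.7  0.  -0.7]] [-0.3  0.3  1.9  0.8  0.3 -2.6]
pos [635.4   4.5 163.6] yhead 92.9 shift [13.8  4.3 44. ]
```

```bash

python3 -m jog '[{"tx":0,"ty":0,"tz":0,"ax":0,"ay":0.11,"az":0,"jaw":1},{"tx":0,"ty":0,"tz":0,"ax":0,"ay":0.11,"az":0,"jaw":1},{"tx":0,"ty":0,"tz":0,"ax":0,"ay":0,"az":0,"jaw":1}]'
python3 - <<'E'
from fit import *
np.set_printoptions(suppress=True,precision=2)
print(tool()[:3,:3].round(2),np.round(sense()["joints"],2)); plan(655,10,122)
E
```

```text
time_s: 12.68
eef_pos: [637.8, 5.6, 169.4]
ee_rot: [0.279, -0.026, 0.96, 0.01]
force: [-0.7, 1.0, -0.3]
grip_width: 0.004
grip_force: 0.0
[[-0.84 -0.06  0.53]
 [-0.04  1.    0.03]
 [-0.54  0.01 -0.84]] [-0.24  0.37  1.7   0.31  0.55 -2.09]
pos [637.8   5.6 169.4] yhead 93.2 shift [10.7  3.2 49.4]
```

```bash

python3 -m jog '[{"tx":5,"ty":2,"tz":24,"ax":0,"ay":0,"az":0,"jaw":1},{"tx":5,"ty":2,"tz":23,"ax":0,"ay":0,"az":0,"jaw":1},{"tx":0,"ty":0,"tz":0,"ax":0,"ay":0,"az":0,"jaw":1}]'
python3 - <<'E'
from fit import *
print(np.round(sense()["joints"],2)); plan(683,15.5,124)
c=cap("wrist"); save(c,"w4.png")
E
```

```text
time_s: 13.05
eef_pos: [652.0, 11.5, 120.6]
ee_rot: [0.276, -0.026, 0.961, 0.011]
force: [0.3, -0.5, 0.1]
grip_width: 0.002
grip_force: 0.0
[-0.2  0.5  1.7  0.3  0.5 -2.1]
pos [652.   11.5 120.6] yhead 93.2 shift [-28.2   2.3  13.7]
```

View pics/w4.png

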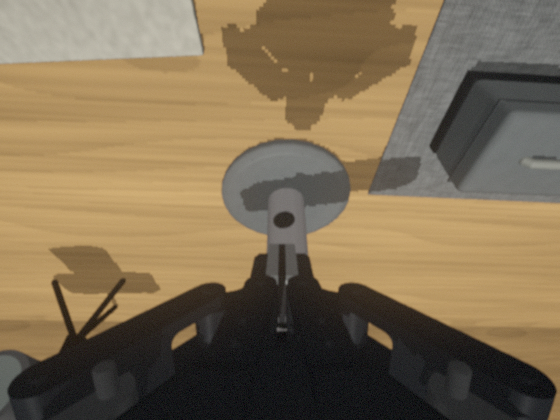

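The fingertips are in line with the post, whose lower hole shows at (284,219). I'll creep in while watching the force.

```bash

J='python3 -m jog'
python3 -m jog '[{"tx":-12,"ty":1,"tz":6,"ax":0,"ay":0,"az":0,"jaw":1},{"tx":-12,"ty":1,"tz":5,"ax":0,"ay":0,"az":0,"jaw":1},{"tx":0,"ty":0,"tz":0,"ax":0,"ay":0,"az":0,"jaw":1}]' | grep -E 'pos|^force'
python3 -m jog '[{"tx":-3,"ty":0,"tz":2,"ax":0,"ay":0,"az":0,"jaw":1},{"tx":0,"ty":0,"tz":0,"ax":0,"ay":0,"az":0,"jaw":1}]' | grep -E 'pos|^force'
python3 -m jog '[{"tx":-3,"ty":0,"tz":2,"ax":0,"ay":0,"az":0,"jaw":1},{"tx":0,"ty":0,"tz":0,"ax":0,"ay":0,"az":0,"jaw":1}]' | grep -E 'pos|^force'
python3 -m jog '[{"tx":-2,"ty":0,"tz":1,"ax":0,"ay":0,"az":0,"jaw":1},{"tx":0,"ty":0,"tz":0,"ax":0,"ay":0,"az":0,"jaw":1}]' | grep -E 'pos|^force'
```

```text
eef_pos: [679.4, 14.7, 126.8]
force: [0.6, -0.2, 0.5]
eef_pos: [682.5, 15.0, 125.4]
force: [-0.7, 0.7, 0.0]
eef_pos: [686.3, 15.2, 125.0]
force: [0.1, 0.5, 0.3]
eef_pos: [688.5, 15.4, 125.2]
force: [-0.7, -0.2, -0.3]
```

```bash

for i in 1; do
python3 -m jog '[{"tx":-2,"ty":0,"tz":1,"ax":0,"ay":0,"az":0,"jaw":1},{"tx":0,"ty":0,"tz":0,"ax":0,"ay":0,"az":0,"jaw":1}]' | grep -E 'pos|^force'
python3 -m jog '[{"tx":-2,"ty":0,"tz":1,"ax":0,"ay":0,"az":0,"jaw":1},{"tx":0,"ty":0,"tz":0,"ax":0,"ay":0,"az":0,"jaw":1}]' | grep -E 'pos|^force'
python3 -m jog '[{"tx":-2,"ty":0,"tz":1,"ax":0,"ay":0,"az":0,"jaw":1},{"tx":0,"ty":0,"tz":0,"ax":0,"ay":0,"az":0,"jaw":1}]' | grep -E 'pos|^force'
done
python3 - <<'E'
from fit import *
for n in("top","scene"):
    c=cap(n); P=cloud(c).reshape(-1,3); m=(P[:,2]>200)&(np.hypot(P[:,0]-755,P[:,1]-30)<100)&(P[:,0]>700); print(np.percentile(P[m][:,2],[50,90,99]))
E
```

```text
eef_pos: [690.9, 15.5, 125.6]
force: [0.1, 0.3, 0.6]
eef_pos: [692.8, 15.6, 125.7]
force: [-2.6, -0.9, 1.1]
eef_pos: [693.5, 15.8, 125.4]
force: [-20.1, -4.3, 9.8]
[312.5 319.3 321.9]
[294.4 313.  315.2]
```

The lamp is sinking, so I'll back off and let it lock in the middle hole.

```bash

python3 -m jog '[{"tx":10,"ty":0,"tz":-6,"ax":0,"ay":0,"az":0,"jaw":1},{"tx":10,"ty":0,"tz":-6,"ax":0,"ay":0,"az":0,"jaw":1},{"tx":0,"ty":0,"tz":0,"ax":0,"ay":0,"az":0,"jaw":1},{"tx":0,"ty":0,"tz":0,"ax":0,"ay":0,"az":0,"jaw":1},{"tx":0,"ty":0,"tz":0,"ax":0,"ay":0,"az":0,"jaw":1}]'
python3 - <<'E'
from fit import *
for n in("top","scene"):
    c=cap(n); P=cloud(c).reshape(-1,3); m=(P[:,2]>200)&(np.hypot(P[:,0]-755,P[:,1]-30)<100)&(P[:,0]>700); print(np.percentile(P[m][:,2],[50,90,99]))
plan(676,11.6,85.5); print(np.round(sense()["joints"],2))
E
```

```text
time_s: 15.7
eef_pos: [672.1, 14.4, 125.5]
ee_rot: [0.277, -0.026, 0.961, 0.011]
force: [-0.2, -0.1, 0.4]
grip_width: -0.002
grip_force: 0.0
[297.9 304.  306.1]
[282.9 301.9 304.1]
pos [672.   14.5 125.4] yhead 93.2 shift [17.9 -3.3 35.8] 
[-0.2  0.5  1.6  0.3  0.5 -2.1]
```

```bash

python3 -m jog '[{"tx":11,"ty":0,"tz":17,"ax":0,"ay":0,"az":0,"jaw":1},{"tx":11,"ty":0,"tz":17,"ax":0,"ay":0,"az":0,"jaw":1},{"tx":0,"ty":0,"tz":0,"ax":0,"ay":0,"az":0,"jaw":1}]' | grep -E 'pos|^force'
python3 -m jog '[{"tx":-6,"ty":0,"tz":4,"ax":0,"ay":0,"az":0,"jaw":1},{"tx":-6,"ty":0,"tz":4,"ax":0,"ay":0,"az":0,"jaw":1},{"tx":0,"ty":0,"tz":0,"ax":0,"ay":0,"az":0,"jaw":1}]' | grep -E 'pos|^force'
python3 -m jog '[{"tx":-3,"ty":0,"tz":2,"ax":0,"ay":0,"az":0,"jaw":1},{"tx":0,"ty":0,"tz":0,"ax":0,"ay":0,"az":0,"jaw":1}]' | grep -E 'pos|^force'
python3 -m jog '[{"tx":-2,"ty":0,"tz":1,"ax":0,"ay":0,"az":0,"jaw":1},{"tx":0,"ty":0,"tz":0,"ax":0,"ay":0,"az":0,"jaw":1}]' | grep -E 'pos|^force'
python3 - <<'E'
from fit import *
c=cap("scene"); P=cloud(c).reshape(-1,3); m=(P[:,2]>150)&(np.hypot(P[:,0]-755,P[:,1]-30)<100)&(P[:,0]>700); print(np.percentile(P[m][:,2],[50,90,99]))
plan(692.8,15.7,85.5)
E
```

```text
eef_pos: [670.6, 14.9, 83.4]
force: [0.9, -0.7, -0.4]
eef_pos: [686.4, 15.5, 85.2]
force: [-0.6, 0.2, 0.2]
eef_pos: [689.5, 15.7, 84.6]
force: [-0.0, -0.6, 0.7]
eef_pos: [691.7, 15.8, 84.7]
force: [-0.2, -0.8, -0.5]
[280.3 299.8 302.3]
pos [691.6  15.8  84.7] yhead 93.2 shift [-1.5 -0.1 -0. ]
```

```bash

python3 -m jog '[{"tx":-1.5,"ty":0,"tz":1,"ax":0,"ay":0,"az":0,"jaw":1},{"tx":0,"ty":0,"tz":0,"ax":0,"ay":0,"az":0,"jaw":1}]' | grep -E 'pos|^force'
python3 -m jog '[{"tx":-1.5,"ty":0,"tz":1,"ax":0,"ay":0,"az":0,"jaw":1},{"tx":0,"ty":0,"tz":0,"ax":0,"ay":0,"az":0,"jaw":1}]' | grep -E 'pos|^force'
python3 -m jog '[{"tx":-1,"ty":0,"tz":0.5,"ax":0,"ay":0,"az":0,"jaw":1},{"tx":0,"ty":0,"tz":0,"ax":0,"ay":0,"az":0,"jaw":1}]' | grep -E 'pos|^force'
python3 - <<'E'
from fit import *
c=cap("scene"); P=cloud(c).reshape(-1,3); m=(P[:,2]>150)&(np.hypot(P[:,0]-755,P[:,1]-30)<100)&(P[:,0]>700); print(np.percentile(P[m][:,2],[50,90,99]))
E
```

```text
eef_pos: [692.9, 15.9, 84.5]
force: [-4.0, -0.4, 2.3]
eef_pos: [693.4, 16.1, 84.2]
force: [-19.6, -2.8, 10.6]
eef_pos: [693.7, 16.2, 84.1]
force: [-29.6, -4.9, 16.2]
[244.7 262.6 265.3]
```

```bash

python3 -m jog '[{"tx":25,"ty":0,"tz":-16,"ax":0,"ay":0,"az":0,"jaw":1},{"tx":25,"ty":0,"tz":-16,"ax":0,"ay":0,"az":0,"jaw":1},{"tx":30,"ty":0,"tz":-50,"ax":0,"ay":0,"az":0,"jaw":1},{"tx":0,"ty":0,"tz":-60,"ax":0,"ay":0,"az":0,"jaw":1},{"tx":0,"ty":0,"tz":-60,"ax":0,"ay":0,"az":0,"jaw":1}]' >/dev/null
python3 -m jog '[{"tx":0,"ty":0,"tz":0,"ax":0,"ay":0.14,"az":0,"jaw":-1},{"tx":0,"ty":0,"tz":0,"ax":0,"ay":0.14,"az":0,"jaw":-1},{"tx":0,"ty":0,"tz":0,"ax":0,"ay":0.14,"az":0,"jaw":-1},{"tx":0,"ty":0,"tz":0,"ax":0,"ay":0.14,"az":0,"jaw":-1},{"tx":0,"ty":0,"tz":0,"ax":0,"ay":0,"az":0,"jaw":-1}]'
python3 - <<'E'
from fit import *
for n in("top","scene"):
    c=cap(n); P=cloud(c).reshape(-1,3); m=(P[:,2]>150)&(np.hypot(P[:,0]-755,P[:,1]-30)<100)&(P[:,0]>700); print(np.percentile(P[m][:,2],[50,90,99]))
    for k,xy,zt in(("clock",(475,193),69),("cashbox",(623,188),61),("speaker",(618,349),81)): print(k,rect(topface(c,xy,zt)))
print(tool(),np.round(sense()["joints"],2)); plan(475,193.5,230,-70)
E
```

```text
time_s: 19.15
eef_pos: [522.3, 5.6, 212.7]
ee_rot: [0.001, -0.028, 1.0, 0.003]
force: [-0.8, 0.2, -0.1]
grip_width: 1.0
grip_force: 0.0
[258.6 264.9 267.6]
clock (array([474.7, 193.8]), array([98.1, 60.4]), 21.0)
cashbox (array([623.1, 188.7]), array([103.4,  61.7]), 89.5)
speaker (array([618.2, 348.9]), array([66.9, 84.4]), 52.9)
[244.6 262.9 265.6]
clock (array([474.7, 192.3]), array([100. ,  59.4]), 20.2)
cashbox (array([622.8, 187.3]), array([107.1,  62.8]), 89.9)
speaker (array([618.6, 348.1]), array([67.6, 84.1]), 51.0)
[[ -1.   -0.1   0.  521.2]
 [ -0.1   1.    0.    5.7]
 [ -0.    0.   -1.  212.8]
 [  0.    0.    0.    1. ]] [-0.2  0.3  1.5  0.   1.3 -1.9]
pos [521.2   5.7 212.8] yhead 93.2 shift [ 35.6 190.2 -15.9] az 2.848
```

The lamp has dropped 80 mm. Next is the clock: line up over it, turn so that tool y points out of its front, and descend.

```bash

python3 -m jog '[{"tx":9,"ty":48,"tz":-4,"ax":0,"ay":0,"az":0.178,"jaw":-1},{"tx":17,"ty":45,"tz":-4,"ax":0,"ay":0,"az":0.178,"jaw":-1},{"tx":25,"ty":42,"tz":-4,"ax":0,"ay":0,"az":0.178,"jaw":-1},{"tx":32,"ty":36,"tz":-4,"ax":0,"ay":0,"az":0.178,"jaw":-1},{"tx":0,"ty":0,"tz":0,"ax":0,"ay":0,"az":0.178,"jaw":-1}]' >/dev/null
python3 -m jog '[{"tx":0,"ty":0,"tz":0,"ax":0,"ay":0,"az":0.178,"jaw":-1},{"tx":0,"ty":0,"tz":0,"ax":0,"ay":0,"az":0.178,"jaw":-1},{"tx":0,"ty":0,"tz":0,"ax":0,"ay":0,"az":0.178,"jaw":-1},{"tx":0,"ty":0,"tz":0,"ax":0,"ay":0,"az":0.178,"jaw":-1},{"tx":0,"ty":0,"tz":0,"ax":0,"ay":0,"az":0.178,"jaw":-1}]' >/dev/null
python3 -m jog '[{"tx":0,"ty":0,"tz":0,"ax":0,"ay":0,"az":0.178,"jaw":-1},{"tx":0,"ty":0,"tz":0,"ax":0,"ay":0,"az":0.178,"jaw":-1},{"tx":0,"ty":0,"tz":0,"ax":0,"ay":0,"az":0.178,"jaw":-1},{"tx":0,"ty":0,"tz":0,"ax":0,"ay":0,"az":0.178,"jaw":-1},{"tx":0,"ty":0,"tz":0,"ax":0,"ay":0,"az":0.178,"jaw":-1}]' >/dev/null
python3 -m jog '[{"tx":0,"ty":0,"tz":0,"ax":0,"ay":0,"az":0.178,"jaw":-1},{"tx":0,"ty":0,"tz":0,"ax":0,"ay":0,"az":0,"jaw":-1},{"tx":0,"ty":0,"tz":0,"ax":0,"ay":0,"az":0,"jaw":-1}]'
python3 - <<'E'
from fit import *
c=cap("wrist"); print(rect(topface(c,(475,193),69))); plan(475,193.3,17,-70); print(np.round(sense()["joints"],2)); save(c,"w5.png")
E
```

```text
time_s: 21.5
eef_pos: [474.8, 193.7, 230.6]
ee_rot: [-0.003, 0.985, 0.175, 0.001]
force: [0.7, -0.2, -0.2]
grip_width: 0.997
grip_force: 0.0
(array([474.6, 192.2]), array([97.3, 60.7]), 20.3)
pos [474.8 193.7 230.5] yhead -69.9 shift [ -0.8   1.8 213.5] az 0.003
[0.2 0.3 1.5 0.  1.3 1.4]
```

View pics/w5.png

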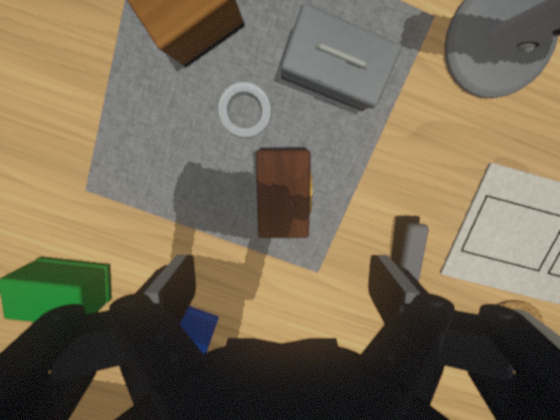

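The dark brown clock is at (284,193) with its brass rim on the right, which is tool +y, so its heading is confirmed. I'll grasp it.

```bash

python3 -m jog '[{"tx":0,"ty":1,"tz":60,"ax":0,"ay":0,"az":0,"jaw":-1},{"tx":0,"ty":0,"tz":60,"ax":0,"ay":0,"az":0,"jaw":-1},{"tx":0,"ty":0,"tz":55,"ax":0,"ay":0,"az":0,"jaw":-1},{"tx":0,"ty":0,"tz":38,"ax":0,"ay":0,"az":0,"jaw":-1},{"tx":0,"ty":0,"tz":0,"ax":0,"ay":0,"az":0,"jaw":-1}]' 60
python3 -m jog '[{"tx":0,"ty":0,"tz":0,"ax":0,"ay":0,"az":0,"jaw":1},{"tx":0,"ty":0,"tz":0,"ax":0,"ay":0,"az":0,"jaw":1},{"tx":0,"ty":0,"tz":0,"ax":0,"ay":0,"az":0,"jaw":1},{"tx":0,"ty":0,"tz":0,"ax":0,"ay":0,"az":0,"jaw":1},{"tx":0,"ty":0,"tz":0,"ax":0,"ay":0,"az":0,"jaw":1}]'
python3 -m jog '[{"tx":0,"ty":0,"tz":-30,"ax":0,"ay":0,"az":0,"jaw":1},{"tx":0,"ty":0,"tz":-50,"ax":0,"ay":0,"az":0,"jaw":1},{"tx":0,"ty":0,"tz":-50,"ax":0,"ay":0,"az":0,"jaw":1},{"tx":0,"ty":0,"tz":0,"ax":0,"ay":0,"az":0,"jaw":1},{"tx":0,"ty":0,"tz":0,"ax":0,"ay":0,"az":0,"jaw":1}]'
python3 -c "
from h import *
plan(543,-377,150,5.2)"
```

```text
time_s: 22.18
eef_pos: [474.0, 194.0, 15.6]
ee_rot: [-0.003, 0.985, 0.174, -0.002]
force: [0.1, -0.1, 0.4]
grip_width: 1.0
grip_force: 0.0
time_s: 22.8
eef_pos: [476.8, 194.5, 19.5]
ee_rot: [-0.003, 0.985, 0.174, 0.003]
force: [-0.5, 1.1, 8.4]
grip_width: 0.675
grip_force: 65.4
time_s: 23.42
eef_pos: [474.7, 193.3, 146.7]
ee_rot: [-0.003, 0.985, 0.174, 0.0]
force: [0.7, -0.4, -3.9]
grip_width: 0.675
grip_force: 66.5
pos [474.7 193.3 146.7] yhead -70.0 shift [-130.9  559.3   -7.1] az -1.312
```

```bash

python3 -m jog '[{"tx":-13,"ty":56,"tz":0,"ax":0,"ay":0,"az":0,"jaw":1},{"tx":-13,"ty":56,"tz":0,"ax":0,"ay":0,"az":0,"jaw":1},{"tx":-13,"ty":56,"tz":0,"ax":0,"ay":0,"az":0,"jaw":1},{"tx":-13,"ty":56,"tz":0,"ax":0,"ay":0,"az":0,"jaw":1},{"tx":-13,"ty":56,"tz":0,"ax":0,"ay":0,"az":0,"jaw":1}]' | grep grip
python3 -m jog '[{"tx":-13,"ty":56,"tz":0,"ax":0,"ay":0,"az":0,"jaw":1},{"tx":-13,"ty":56,"tz":0,"ax":0,"ay":0,"az":0,"jaw":1},{"tx":-13,"ty":56,"tz":0,"ax":0,"ay":0,"az":0,"jaw":1},{"tx":-13,"ty":56,"tz":0,"ax":0,"ay":0,"az":0,"jaw":1},{"tx":-13,"ty":56,"tz":0,"ax":0,"ay":0,"az":0,"jaw":1}]' | grep grip
python3 -m jog '[{"tx":0,"ty":0,"tz":0,"ax":0,"ay":0,"az":-0.164,"jaw":1},{"tx":0,"ty":0,"tz":0,"ax":0,"ay":0,"az":-0.164,"jaw":1},{"tx":0,"ty":0,"tz":0,"ax":0,"ay":0,"az":-0.164,"jaw":1},{"tx":0,"ty":0,"tz":0,"ax":0,"ay":0,"az":-0.164,"jaw":1},{"tx":0,"ty":0,"tz":0,"ax":0,"ay":0,"az":-0.164,"jaw":1}]' | grep grip
python3 -m jog '[{"tx":0,"ty":0,"tz":0,"ax":0,"ay":0,"az":-0.164,"jaw":1},{"tx":0,"ty":0,"tz":0,"ax":0,"ay":0,"az":-0.164,"jaw":1},{"tx":0,"ty":0,"tz":0,"ax":0,"ay":0,"az":-0.164,"jaw":1},{"tx":0,"ty":0,"tz":0,"ax":0,"ay":0,"az":0,"jaw":1},{"tx":0,"ty":0,"tz":0,"ax":0,"ay":0,"az":0,"jaw":1}]'
python3 -c "
from h import *
plan(543,-377,22,5.2); c=cap('wrist'); save(c,'w6.png')"
```

```text
grip_width: 0.671
grip_force: 67.0
grip_width: 0.671
grip_force: 67.0
grip_width: 0.67
grip_force: 67.5
time_s: 25.92
eef_pos: [544.4, -377.0, 142.4]
ee_rot: [-0.003, 0.676, 0.737, 0.003]
force: [-0.0, 0.0, -4.0]
grip_width: 0.672
grip_force: 67.5
pos [ 544.4 -377.   142.4] yhead 5.0 shift [ -0.9  -1.4 120.4] az -0.004
```

View pics/w6.png

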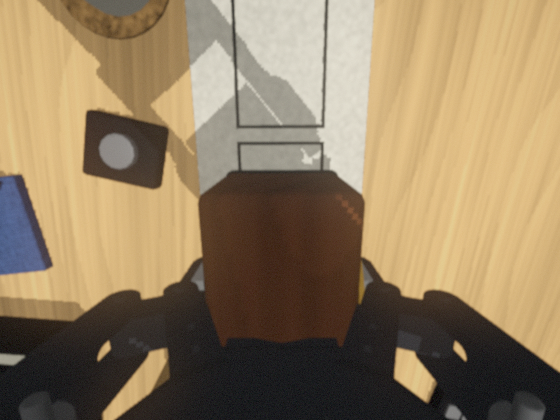

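The clock hangs square over outline 1, with its brass front on the right toward the camera. I'll lower it gently.

```bash

python3 -m jog '[{"tx":0,"ty":-1,"tz":50,"ax":0,"ay":0,"az":0,"jaw":1},{"tx":0,"ty":0,"tz":45,"ax":0,"ay":0,"az":0,"jaw":1},{"tx":0,"ty":0,"tz":20,"ax":0,"ay":0,"az":0,"jaw":1},{"tx":0,"ty":0,"tz":4,"ax":0,"ay":0,"az":0,"jaw":1},{"tx":0,"ty":0,"tz":0,"ax":0,"ay":0,"az":0,"jaw":1}]' | grep -E 'pos|^force'
python3 -m jog '[{"tx":0,"ty":0,"tz":1,"ax":0,"ay":0,"az":0,"jaw":1},{"tx":0,"ty":0,"tz":0,"ax":0,"ay":0,"az":0,"jaw":1},{"tx":0,"ty":0,"tz":0,"ax":0,"ay":0,"az":0,"jaw":1}]' | grep -E 'pos|^force'
python3 -m jog '[{"tx":0,"ty":0,"tz":1,"ax":0,"ay":0,"az":0,"jaw":1},{"tx":0,"ty":0,"tz":0,"ax":0,"ay":0,"az":0,"jaw":1},{"tx":0,"ty":0,"tz":0,"ax":0,"ay":0,"az":0,"jaw":1}]' | grep -E 'pos|^force'
```

```text
eef_pos: [544.5, -377.2, 26.2]
force: [0.5, -0.7, -4.9]
eef_pos: [543.9, -376.7, 24.0]
force: [0.5, -0.2, -3.6]
eef_pos: [543.8, -376.5, 22.5]
force: [0.1, -0.1, -3.6]
```

```bash

python3 -m jog '[{"tx":0,"ty":0,"tz":1,"ax":0,"ay":0,"az":0,"jaw":1},{"tx":0,"ty":0,"tz":0,"ax":0,"ay":0,"az":0,"jaw":1},{"tx":0,"ty":0,"tz":0,"ax":0,"ay":0,"az":0,"jaw":1}]' | grep -E 'pos|^force'
python3 -m jog '[{"tx":0,"ty":0,"tz":1,"ax":0,"ay":0,"az":0,"jaw":1},{"tx":0,"ty":0,"tz":0,"ax":0,"ay":0,"az":0,"jaw":1},{"tx":0,"ty":0,"tz":0,"ax":0,"ay":0,"az":0,"jaw":1}]' | grep -E 'pos|^force'
```

```text
eef_pos: [543.8, -376.6, 21.7]
force: [0.2, 0.3, -1.1]
eef_pos: [543.9, -376.6, 21.7]
force: [-2.9, 2.7, 6.6]
```

```bash

python3 -m jog '[{"tx":0,"ty":0,"tz":0,"ax":0,"ay":0,"az":0,"jaw":-1},{"tx":0,"ty":0,"tz":0,"ax":0,"ay":0,"az":0,"jaw":-1},{"tx":0,"ty":0,"tz":0,"ax":0,"ay":0,"az":0,"jaw":-1},{"tx":0,"ty":0,"tz":0,"ax":0,"ay":0,"az":0,"jaw":-1},{"tx":0,"ty":0,"tz":-30,"ax":0,"ay":0,"az":0,"jaw":-1}]' | grep -E 'pos|^force|grip'
python3 -m jog '[{"tx":0,"ty":0,"tz":-60,"ax":0,"ay":0,"az":0,"jaw":-1},{"tx":0,"ty":0,"tz":-60,"ax":0,"ay":0,"az":0,"jaw":-1},{"tx":60,"ty":0,"tz":0,"ax":0,"ay":0,"az":0,"jaw":-1},{"tx":60,"ty":0,"tz":0,"ax":0,"ay":0,"az":0,"jaw":-1},{"tx":0,"ty":0,"tz":0,"ax":0,"ay":0,"az":0,"jaw":-1}]' | grep -E 'pos|^force'
python3 - <<'E'
from fit import *
t=cap("top")
for k,xy,zt in(("clock",(543,-377),71),("cashbox",(623,188),61),("speaker",(618,349),81)): print(k,rect(topface(t,xy,zt)))
Q=topface(t,(391,-194),85); print(rect(Q)); plan(623,188,200,-0.3)
E
```

```text
eef_pos: [542.8, -375.8, 48.7]
force: [-0.1, 0.3, 0.2]
grip_width: 1.001
grip_force: 0.0
eef_pos: [532.8, -254.6, 171.9]
force: [-0.0, -1.1, -0.2]
clock (array([ 528.3, -378.6]), array([22.9, 98.7]), 0.8)
cashbox (array([622.9, 188.8]), array([103.4,  61.5]), 89.4)
speaker (array([618.6, 349.4]), array([67.8, 84.1]), 51.9)
(array([0., 0.]), array([0., 0.]), 0.0)
pos [ 533.1 -256.7  171.9] yhead 5.3 shift [434.7 130.6 -25.1] az 0.098
```

```bash

python3 -m jog '[{"tx":60,"ty":0,"tz":-5,"ax":0,"ay":0,"az":0,"jaw":-1},{"tx":60,"ty":0,"tz":-5,"ax":0,"ay":0,"az":0,"jaw":-1},{"tx":60,"ty":0,"tz":-5,"ax":0,"ay":0,"az":0,"jaw":-1},{"tx":60,"ty":0,"tz":-5,"ax":0,"ay":0,"az":0,"jaw":-1},{"tx":60,"ty":0,"tz":-5,"ax":0,"ay":0,"az":0,"jaw":-1}]' | grep -E 'pos|^force|grip'
python3 -m jog '[{"tx":60,"ty":0,"tz":0,"ax":0,"ay":0,"az":0,"jaw":-1},{"tx":60,"ty":20,"tz":0,"ax":0,"ay":0,"az":0,"jaw":-1},{"tx":15,"ty":56,"tz":0,"ax":0,"ay":0,"az":0,"jaw":-1},{"tx":0,"ty":54,"tz":0,"ax":0,"ay":0,"az":0.098,"jaw":-1},{"tx":0,"ty":0,"tz":0,"ax":0,"ay":0,"az":0,"jaw":-1}]' | grep -E 'pos|^force'
python3 - <<'E'
from fit import *
w=cap("wrist"); Q=topface(w,(623,188),61); print(rect(Q)); plan(623,188,17,-0.3)
t=cap("top");print(rect(topface(t,(543,-377),71)),rect(topface(t,(391,-194),85)), np.round(sense()["joints"],2))
E
```

```text
eef_pos: [506.2, 41.4, 198.7]
force: [0.9, -0.6, 0.5]
grip_width: 0.999
grip_force: 0.0
eef_pos: [625.8, 185.0, 196.9]
force: [-0.3, 0.4, -0.2]
(array([623.6, 187.5]), array([105.1,  62.1]), 89.7)
pos [624.3 185.1 197.7] yhead -0.5 shift [  1.8  -1.1 180.7] az -0.004
(array([ 544.3, -376.3]), array([60.6, 98.8]), 4.9) (array([ 390. , -191.4]), array([65.8, 65.9]), 22.4) [0.1 0.6 1.1 0.  1.4 0.1]
```

The clock is placed well. Next I'll grasp the cash box.

```bash

python3 -m jog '[{"tx":2,"ty":-1,"tz":60,"ax":0,"ay":0,"az":0,"jaw":-1},{"tx":0,"ty":0,"tz":60,"ax":0,"ay":0,"az":0,"jaw":-1},{"tx":0,"ty":0,"tz":40,"ax":0,"ay":0,"az":0,"jaw":-1},{"tx":0,"ty":0,"tz":20,"ax":0,"ay":0,"az":0,"jaw":-1},{"tx":0,"ty":0,"tz":0,"ax":0,"ay":0,"az":0,"jaw":-1}]' 70
python3 -m jog '[{"tx":0,"ty":0,"tz":0,"ax":0,"ay":0,"az":0,"jaw":1},{"tx":0,"ty":0,"tz":0,"ax":0,"ay":0,"az":0,"jaw":1},{"tx":0,"ty":0,"tz":0,"ax":0,"ay":0,"az":0,"jaw":1},{"tx":0,"ty":0,"tz":0,"ax":0,"ay":0,"az":0,"jaw":1},{"tx":0,"ty":0,"tz":0,"ax":0,"ay":0,"az":0,"jaw":1}]'
python3 -m jog '[{"tx":0,"ty":0,"tz":-30,"ax":0,"ay":0,"az":0,"jaw":1},{"tx":0,"ty":0,"tz":-50,"ax":0,"ay":0,"az":0,"jaw":1},{"tx":0,"ty":0,"tz":-50,"ax":0,"ay":0,"az":0,"jaw":1},{"tx":0,"ty":0,"tz":0,"ax":0,"ay":0,"az":0,"jaw":1},{"tx":0,"ty":0,"tz":0,"ax":0,"ay":0,"az":0,"jaw":1}]'
python3 -c "
from h import *
plan(531.5,-247.5,150,5.2)"
```

```text
time_s: 31.38
eef_pos: [621.9, 189.0, 19.7]
ee_rot: [-0.002, 0.71, 0.704, 0.002]
force: [-0.1, 0.2, 0.2]
grip_width: 0.999
grip_force: 0.0
time_s: 32.0
eef_pos: [623.5, 189.4, 22.0]
ee_rot: [-0.001, 0.71, 0.704, 0.004]
force: [0.0, 0.1, 7.0]
grip_width: 0.713
grip_force: 78.5
time_s: 32.62
eef_pos: [621.1, 188.3, 147.8]
ee_rot: [-0.003, 0.71, 0.704, 0.001]
force: [0.3, 0.1, -6.2]
grip_width: 0.715
grip_force: 79.2
pos [621.1 188.3 147.8] yhead -0.4 shift [-436.4  -86.2   -4.8] az -0.099
```

```bash

python3 -m jog '[{"tx":0,"ty":-45,"tz":0,"ax":0,"ay":0,"az":0,"jaw":1},{"tx":-30,"ty":-45,"tz":0,"ax":0,"ay":0,"az":0,"jaw":1},{"tx":-55,"ty":0,"tz":0,"ax":0,"ay":0,"az":0,"jaw":1},{"tx":-55,"ty":0,"tz":0,"ax":0,"ay":0,"az":0,"jaw":1},{"tx":-55,"ty":0,"tz":0,"ax":0,"ay":0,"az":0,"jaw":1}]' | grep -E 'grip|pos'
python3 -m jog '[{"tx":-55,"ty":0,"tz":0,"ax":0,"ay":0,"az":0,"jaw":1},{"tx":-55,"ty":0,"tz":0,"ax":0,"ay":0,"az":0,"jaw":1},{"tx":-55,"ty":0,"tz":0,"ax":0,"ay":0,"az":0,"jaw":1},{"tx":-55,"ty":0,"tz":0,"ax":0,"ay":0,"az":0,"jaw":1},{"tx":-20,"ty":4,"tz":0,"ax":0,"ay":0,"az":-0.099,"jaw":1}]' | grep -E 'grip|pos'
python3 -m jog '[{"tx":0,"ty":0,"tz":0,"ax":0,"ay":0,"az":0,"jaw":1},{"tx":0,"ty":0,"tz":0,"ax":0,"ay":0,"az":0,"jaw":1}]' | grep -E 'grip|pos'
python3 - <<'E'
from fit import *
plan(531.5,-247.5,30,5.2); w=cap("wrist"); P=cloud(w); m=(P[...,2]>40)&(P[...,2]<160); 
t=cap("scene"); Q=topface(t,(531,-247),186,90); print(len(Q))
print([(np.round(x["centre"]),round(x["conf"],2),atz(w,*x["centre"],5)[:2]) for x in place_of("spot_2","wrist")])
E
```

```text
eef_pos: [529.2, -7.3, 146.2]
grip_width: 0.717
grip_force: 80.6
eef_pos: [531.2, -248.4, 144.0]
grip_width: 0.717
grip_force: 80.7
eef_pos: [532.1, -244.8, 145.2]
grip_width: 0.712
grip_force: 80.8
pos [ 532.1 -244.8  145.2] yhead 5.2 shift [ -3.7  -0.8 115.1] az -0.0
382
[(array([283.,  65.]), 0.89, array([ 521.8, -120.3]))]
```

```bash

python3 -m jog '[{"tx":-2,"ty":0,"tz":50,"ax":0,"ay":0,"az":0,"jaw":1},{"tx":0,"ty":0,"tz":45,"ax":0,"ay":0,"az":0,"jaw":1},{"tx":0,"ty":0,"tz":20,"ax":0,"ay":0,"az":0,"jaw":1},{"tx":0,"ty":0,"tz":2,"ax":0,"ay":0,"az":0,"jaw":1},{"tx":0,"ty":0,"tz":0,"ax":0,"ay":0,"az":0,"jaw":1}]' | grep -E 'pos|^force'
python3 -m jog '[{"tx":0,"ty":0,"tz":1,"ax":0,"ay":0,"az":0,"jaw":1},{"tx":0,"ty":0,"tz":0,"ax":0,"ay":0,"az":0,"jaw":1},{"tx":0,"ty":0,"tz":0,"ax":0,"ay":0,"az":0,"jaw":1}]' | grep -E 'pos|^force'
python3 -m jog '[{"tx":0,"ty":0,"tz":1,"ax":0,"ay":0,"az":0,"jaw":1},{"tx":0,"ty":0,"tz":0,"ax":0,"ay":0,"az":0,"jaw":1},{"tx":0,"ty":0,"tz":0,"ax":0,"ay":0,"az":0,"jaw":1}]' | grep -E 'pos|^force'
```

```text
eef_pos: [533.5, -247.2, 30.5]
force: [-0.2, 0.1, -5.3]
eef_pos: [533.0, -247.2, 28.8]
force: [-0.5, -0.6, -5.9]
eef_pos: [532.9, -247.1, 27.4]
force: [0.9, -0.2, -5.3]
```

```bash

python3 -m jog '[{"tx":0,"ty":-1,"tz":2,"ax":0,"ay":0,"az":0,"jaw":1},{"tx":0,"ty":0,"tz":0,"ax":0,"ay":0,"az":0,"jaw":1},{"tx":0,"ty":0,"tz":0,"ax":0,"ay":0,"az":0,"jaw":1}]' | grep -E 'pos|^force'
python3 -m jog '[{"tx":0,"ty":0,"tz":1,"ax":0,"ay":0,"az":0,"jaw":1},{"tx":0,"ty":0,"tz":0,"ax":0,"ay":0,"az":0,"jaw":1},{"tx":0,"ty":0,"tz":0,"ax":0,"ay":0,"az":0,"jaw":1}]' | grep -E 'pos|^force'
python3 -m jog '[{"tx":0,"ty":0,"tz":1,"ax":0,"ay":0,"az":0,"jaw":1},{"tx":0,"ty":0,"tz":0,"ax":0,"ay":0,"az":0,"jaw":1},{"tx":0,"ty":0,"tz":0,"ax":0,"ay":0,"az":0,"jaw":1}]' | grep -E 'pos|^force'
```

```text
eef_pos: [531.9, -247.2, 25.4]
force: [0.3, 1.0, -6.3]
eef_pos: [531.9, -247.2, 24.4]
force: [0.6, 0.4, -5.3]
eef_pos: [532.0, -247.3, 24.1]
force: [-4.7, 0.8, 5.8]
```

```bash

python3 -m jog '[{"tx":0,"ty":0,"tz":0,"ax":0,"ay":0,"az":0,"jaw":-1},{"tx":0,"ty":0,"tz":0,"ax":0,"ay":0,"az":0,"jaw":-1},{"tx":0,"ty":0,"tz":0,"ax":0,"ay":0,"az":0,"jaw":-1},{"tx":0,"ty":0,"tz":0,"ax":0,"ay":0,"az":0,"jaw":-1},{"tx":0,"ty":0,"tz":-30,"ax":0,"ay":0,"az":0,"jaw":-1}]' | grep -E 'pos|^force|grip'
python3 -m jog '[{"tx":0,"ty":0,"tz":-60,"ax":0,"ay":0,"az":0,"jaw":-1},{"tx":0,"ty":0,"tz":-60,"ax":0,"ay":0,"az":0,"jaw":-1},{"tx":58,"ty":0,"tz":-10,"ax":0,"ay":0,"az":0,"jaw":-1},{"tx":58,"ty":0,"tz":-10,"ax":0,"ay":0,"az":0,"jaw":-1},{"tx":58,"ty":0,"tz":-10,"ax":0,"ay":0,"az":0,"jaw":-1}]' >/dev/null
python3 -m jog '[{"tx":58,"ty":0,"tz":0,"ax":0,"ay":0,"az":0,"jaw":-1},{"tx":58,"ty":0,"tz":0,"ax":0,"ay":0,"az":0,"jaw":-1},{"tx":58,"ty":0,"tz":0,"ax":0,"ay":0,"az":0,"jaw":-1},{"tx":58,"ty":0,"tz":0,"ax":0,"ay":0,"az":0,"jaw":-1},{"tx":58,"ty":0,"tz":0,"ax":0,"ay":0,"az":0,"jaw":-1}]' >/dev/null
python3 -m jog '[{"tx":58,"ty":0,"tz":0,"ax":0,"ay":0,"az":0,"jaw":-1},{"tx":0,"ty":0,"tz":0,"ax":0,"ay":0,"az":-0.17,"jaw":-1},{"tx":0,"ty":0,"tz":0,"ax":0,"ay":0,"az":-0.17,"jaw":-1},{"tx":0,"ty":0,"tz":0,"ax":0,"ay":0,"az":-0.17,"jaw":-1},{"tx":0,"ty":0,"tz":0,"ax":0,"ay":0,"az":-0.17,"jaw":-1}]' | grep -E 'pos|^force'
python3 - <<'E'
from fit import *
for n in("wrist","scene","top"):
    t=cap(n); Q=topface(t,(618,349),81); print(n,len(Q),rect(Q))
print("cash",rect(topface(t,(532,-247),63)),"clock",rect(topface(t,(544,-376),71)),"mug",rect(topface(t,(390,-192),85)))
plan(618.4,349,200,52)
E
```

```text
eef_pos: [530.9, -246.7, 52.0]
force: [0.1, -0.1, -0.0]
grip_width: 1.0
grip_force: 0.0
eef_pos: [484.3, 271.4, 206.9]
force: [0.0, -0.3, 0.5]
wrist 5071 (array([618.7, 348.3]), array([68.1, 84.1]), 52.0)
scene 871 (array([618.3, 348.3]), array([68.8, 84.5]), 52.0)
top 321 (array([621.8, 347. ]), array([68.1, 75.2]), 51.2)
cash (array([ 531.3, -246.6]), array([ 62.2, 107. ]), 5.3) clock (array([ 544. , -376.4]), array([59.7, 98.7]), 5.9) mug (array([ 390.9, -191.9]), array([65.7, 67. ]), 44.6)
pos [484.3 271.4 206.9] yhead 44.0 shift [-37.4 150.3   7.5] az -0.139
```

```bash

python3 -m jog '[{"tx":-13,"ty":50,"tz":0,"ax":0,"ay":0,"az":0,"jaw":-1},{"tx":-12,"ty":50,"tz":0,"ax":0,"ay":0,"az":0,"jaw":-1},{"tx":-12,"ty":50,"tz":0,"ax":0,"ay":0,"az":0,"jaw":-1},{"tx":0,"ty":0,"tz":0,"ax":0,"ay":0,"az":-0.139,"jaw":-1},{"tx":0,"ty":0,"tz":0,"ax":0,"ay":0,"az":0,"jaw":-1}]' | grep -E 'pos|^force'
python3 -m jog '[{"tx":0,"ty":0,"tz":0,"ax":0,"ay":0,"az":0,"jaw":-1}]' | grep -E 'pos|^force'
python3 - <<'E'
from fit import *
w=cap("wrist"); Q=topface(w,(618,349),81); print(len(Q),rect(Q))
plan(618.5,348.4,29,52); print(np.round(sense()["joints"],2)); save(w,"w7.png")
E
```

```text
eef_pos: [617.7, 349.5, 206.7]
force: [-0.8, -1.1, 0.2]
eef_pos: [617.4, 349.3, 208.1]
force: [0.1, -0.6, -0.2]
5661 (array([618.9, 348.6]), array([67. , 83.6]), 51.5)
pos [617.4 349.3 208.3] yhead 52.0 shift [ -2.   -1.1 179.3] az -0.001
[ 0.3  0.8  0.8  0.   1.5 -0.6]
```

View pics/w7.png

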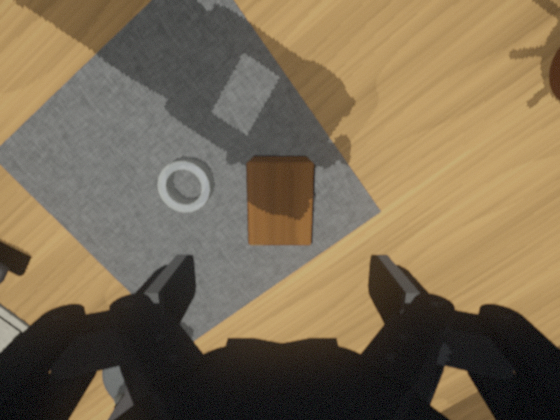

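The speaker is square in the view at (281,200), and the tape roll at (185,186) is clear of the fingers. I'll grasp it.

```bash

python3 -m jog '[{"tx":-2,"ty":-1,"tz":60,"ax":0,"ay":0,"az":0,"jaw":-1},{"tx":0,"ty":0,"tz":60,"ax":0,"ay":0,"az":0,"jaw":-1},{"tx":0,"ty":0,"tz":40,"ax":0,"ay":0,"az":0,"jaw":-1},{"tx":0,"ty":0,"tz":18,"ax":0,"ay":0,"az":0,"jaw":-1},{"tx":0,"ty":0,"tz":0,"ax":0,"ay":0,"az":0,"jaw":-1}]' 70
python3 -m jog '[{"tx":0,"ty":0,"tz":0,"ax":0,"ay":0,"az":0,"jaw":1},{"tx":0,"ty":0,"tz":0,"ax":0,"ay":0,"az":0,"jaw":1},{"tx":0,"ty":0,"tz":0,"ax":0,"ay":0,"az":0,"jaw":1},{"tx":0,"ty":0,"tz":0,"ax":0,"ay":0,"az":0,"jaw":1},{"tx":0,"ty":0,"tz":0,"ax":0,"ay":0,"az":0,"jaw":1}]'
python3 -m jog '[{"tx":0,"ty":0,"tz":-30,"ax":0,"ay":0,"az":0,"jaw":1},{"tx":0,"ty":0,"tz":-50,"ax":0,"ay":0,"az":0,"jaw":1},{"tx":0,"ty":0,"tz":-50,"ax":0,"ay":0,"az":0,"jaw":1},{"tx":0,"ty":0,"tz":0,"ax":0,"ay":0,"az":0,"jaw":1},{"tx":0,"ty":0,"tz":0,"ax":0,"ay":0,"az":0,"jaw":1}]'
python3 -c "
from h import *
plan(519.7,-118,150,5.2)"
```

```text
time_s: 40.85
eef_pos: [618.6, 348.5, 29.8]
ee_rot: [-0.001, 0.325, 0.946, 0.003]
force: [0.2, -0.0, 0.7]
grip_width: 1.001
grip_force: 0.0
time_s: 41.48
eef_pos: [619.7, 348.9, 32.3]
ee_rot: [0.001, 0.324, 0.946, 0.004]
force: [-1.6, -1.2, 7.4]
grip_width: 0.745
grip_force: 78.5
time_s: 42.1
eef_pos: [618.0, 347.5, 158.1]
ee_rot: [-0.002, 0.324, 0.946, 0.003]
force: [-0.2, -0.7, -5.2]
grip_width: 0.738
grip_force: 79.1
pos [618.  347.5 158.1] yhead 52.1 shift [-208.1 -427.9    5.4] az 0.819
```

```bash

python3 -m jog '[{"tx":-23,"ty":-48,"tz":0,"ax":0,"ay":0,"az":0,"jaw":1},{"tx":-23,"ty":-48,"tz":0,"ax":0,"ay":0,"az":0,"jaw":1},{"tx":-23,"ty":-48,"tz":0,"ax":0,"ay":0,"az":0,"jaw":1},{"tx":-23,"ty":-48,"tz":0,"ax":0,"ay":0,"az":0,"jaw":1},{"tx":-23,"ty":-48,"tz":0,"ax":0,"ay":0,"az":0,"jaw":1}]' | grep -E 'grip|pos'
python3 -m jog '[{"tx":-23,"ty":-48,"tz":0,"ax":0,"ay":0,"az":0,"jaw":1},{"tx":-23,"ty":-48,"tz":0,"ax":0,"ay":0,"az":0,"jaw":1},{"tx":-23,"ty":-47,"tz":0,"ax":0,"ay":0,"az":0,"jaw":1},{"tx":-24,"ty":-45,"tz":0,"ax":0,"ay":0,"az":0,"jaw":1},{"tx":0,"ty":0,"tz":0,"ax":0,"ay":0,"az":0.164,"jaw":1}]' | grep -E 'grip|pos'
python3 -m jog '[{"tx":0,"ty":0,"tz":0,"ax":0,"ay":0,"az":0.164,"jaw":1},{"tx":0,"ty":0,"tz":0,"ax":0,"ay":0,"az":0.164,"jaw":1},{"tx":0,"ty":0,"tz":0,"ax":0,"ay":0,"az":0.164,"jaw":1},{"tx":0,"ty":0,"tz":0,"ax":0,"ay":0,"az":0.164,"jaw":1},{"tx":0,"ty":0,"tz":0,"ax":0,"ay":0,"az":0,"jaw":1}]' | grep -E 'grip|pos'
python3 -m jog '[{"tx":0,"ty":0,"tz":0,"ax":0,"ay":0,"az":0,"jaw":1}]' | grep -E 'grip|pos'
python3 -c "
from h import *
plan(519.7,-118,40,5.2)"
```

```text
eef_pos: [560.6, 86.1, 155.9]
grip_width: 0.741
grip_force: 80.2
eef_pos: [518.8, -120.6, 154.5]
grip_width: 0.741
grip_force: 80.2
eef_pos: [519.5, -117.5, 154.8]
grip_width: 0.742
grip_force: 80.4
eef_pos: [519.8, -117.7, 155.5]
grip_width: 0.741
grip_force: 80.4
pos [ 519.8 -117.7  155.5] yhead 5.3 shift [-1.200e+00 -1.000e-01  1.155e+02] az 0.002
```

```bash

python3 -m jog '[{"tx":0,"ty":0,"tz":50,"ax":0,"ay":0,"az":0,"jaw":1},{"tx":0,"ty":0,"tz":45,"ax":0,"ay":0,"az":0,"jaw":1},{"tx":0,"ty":0,"tz":20,"ax":0,"ay":0,"az":0,"jaw":1},{"tx":0,"ty":0,"tz":2,"ax":0,"ay":0,"az":0,"jaw":1},{"tx":0,"ty":0,"tz":0,"ax":0,"ay":0,"az":0,"jaw":1}]' | grep -E 'pos|^force'
python3 -m jog '[{"tx":0,"ty":0,"tz":1,"ax":0,"ay":0,"az":0,"jaw":1},{"tx":0,"ty":0,"tz":0,"ax":0,"ay":0,"az":0,"jaw":1},{"tx":0,"ty":0,"tz":0,"ax":0,"ay":0,"az":0,"jaw":1}]' | grep -E 'pos|^force'
python3 -m jog '[{"tx":0,"ty":0,"tz":1,"ax":0,"ay":0,"az":0,"jaw":1},{"tx":0,"ty":0,"tz":0,"ax":0,"ay":0,"az":0,"jaw":1},{"tx":0,"ty":0,"tz":0,"ax":0,"ay":0,"az":0,"jaw":1}]' | grep -E 'pos|^force'
python3 -c "
from h import *
print(sense()['grip_width'])"
```

```text
eef_pos: [520.7, -117.3, 40.1]
force: [0.2, -0.5, -4.2]
eef_pos: [520.5, -117.1, 38.7]
force: [-0.4, -1.0, -5.0]
eef_pos: [520.3, -117.0, 37.3]
force: [-0.4, 0.3, -5.6]
0.7427057095423332
```

```bash

python3 -m jog '[{"tx":0,"ty":0,"tz":1.5,"ax":0,"ay":0,"az":0,"jaw":1},{"tx":0,"ty":0,"tz":0,"ax":0,"ay":0,"az":0,"jaw":1},{"tx":0,"ty":0,"tz":0,"ax":0,"ay":0,"az":0,"jaw":1}]' | grep -E 'pos|^force'
python3 -m jog '[{"tx":0,"ty":0,"tz":1,"ax":0,"ay":0,"az":0,"jaw":1},{"tx":0,"ty":0,"tz":0,"ax":0,"ay":0,"az":0,"jaw":1},{"tx":0,"ty":0,"tz":0,"ax":0,"ay":0,"az":0,"jaw":1}]' | grep -E 'pos|^force'
python3 -m jog '[{"tx":0,"ty":0,"tz":1,"ax":0,"ay":0,"az":0,"jaw":1},{"tx":0,"ty":0,"tz":0,"ax":0,"ay":0,"az":0,"jaw":1},{"tx":0,"ty":0,"tz":0,"ax":0,"ay":0,"az":0,"jaw":1}]' | grep -E 'pos|^force'
```

```text
eef_pos: [520.3, -117.0, 35.8]
force: [0.1, 0.7, -4.2]
eef_pos: [520.3, -117.0, 34.8]
force: [0.1, -0.3, -4.3]
eef_pos: [520.4, -116.9, 34.4]
force: [-4.4, 2.5, 5.6]
```

```bash

python3 -m jog '[{"tx":0,"ty":0,"tz":0,"ax":0,"ay":0,"az":0,"jaw":-1},{"tx":0,"ty":0,"tz":0,"ax":0,"ay":0,"az":0,"jaw":-1},{"tx":0,"ty":0,"tz":0,"ax":0,"ay":0,"az":0,"jaw":-1},{"tx":0,"ty":0,"tz":0,"ax":0,"ay":0,"az":0,"jaw":-1},{"tx":0,"ty":0,"tz":-30,"ax":0,"ay":0,"az":0,"jaw":-1}]' | grep -E 'pos|^force|grip'
python3 -m jog '[{"tx":0,"ty":0,"tz":-60,"ax":0,"ay":0,"az":0,"jaw":-1},{"tx":0,"ty":0,"tz":-60,"ax":0,"ay":0,"az":0,"jaw":-1},{"tx":0,"ty":-55,"tz":-20,"ax":0,"ay":0,"az":0,"jaw":1},{"tx":0,"ty":-55,"tz":0,"ax":0,"ay":0,"az":0,"jaw":1},{"tx":0,"ty":0,"tz":0,"ax":0,"ay":0,"az":0,"jaw":1}]' | grep -E 'pos|^force'
python3 - <<'E'
from fit import *
w=cap("wrist"); save(w,"w8.png"); t=cap("top"); s=cap("scene")
for n,c in(("top",t),("scene",s)):
    for k,xy,zt in(("spk",(520,-118),83),("cash",(532,-247),63),("clk",(544,-377),71),("mug",(391,-193),85)): print(n,k,rect(topface(c,xy,zt)))
    P=cloud(c).reshape(-1,3); m=(P[:,2]>150)&(np.hypot(P[:,0]-755,P[:,1]-30)<100)&(P[:,0]>700); print(np.percentile(P[m][:,2],[50,90,99]))
    print(rect(topface(c,(395,-338),26,22)),[atz(c,*x["centre"],26)[:2] for x in place_of("shutter_top",n)[:2]])
print([(np.round(x["centre"]),round(x["conf"],2),atd(w,*x["centre"])) for x in place_of("button_tip","wrist")])
plan(393,-338,180)
E
```

```text
eef_pos: [519.2, -116.8, 62.6]
force: [-0.3, -0.5, 0.8]
grip_width: 0.999
grip_force: 0.0
eef_pos: [408.3, -127.8, 203.9]
force: [-0.0, -0.3, 0.6]
top spk (array([ 520.9, -114.2]), array([65.6, 84.4]), 6.3)
top cash (array([ 531.5, -246.6]), array([ 62.1, 105.8]), 5.6)
top clk (array([ 544.1, -376.3]), array([59.9, 99. ]), 5.2)
top mug (array([ 360.5, -182. ]), array([20.1,  4.5]), 71.8)
[258.1 265.  267.5]
(array([ 394.3, -336.9]), array([40.2, 38. ]), 66.6) [array([ 385. , -344.4]), array([ 529.1, -243.5])]
scene spk (array([ 520., -117.]), array([67.3, 85.4]), 3.4)
scene cash (array([ 532.5, -248.1]), array([ 65.8, 108. ]), 6.3)
scene clk (array([ 545.1, -376.5]), array([ 63.7, 101.4]), 5.7)
scene mug (array([ 390.8, -192.8]), array([74.1, 63.8]), 46.0)
[244.4 262.8 265.4]
(array([ 392.3, -338.5]), array([33.5, 35.5]), 44.7) [array([ 542.7, -220.1]), array([ 403. , -341.7])]
[]
pos [ 411.4 -128.1  203.5] yhead 5.2 shift [-207.5  -37.3   22.1]
```

View pics/w8.png

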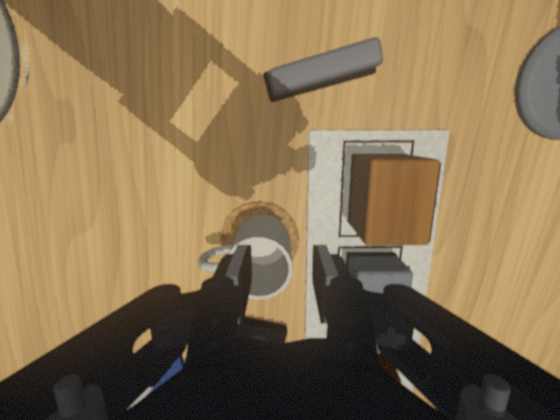

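All three goods, the mug and the lamp height check out. The wrist view shows the mug on the cork at (262,265) and the speaker on the board at (400,200). Before the picture I'll check that the lamp button is out.

```bash

python3 -m jog '[{"tx":29,"ty":40,"tz":-8,"ax":0,"ay":0,"az":0,"jaw":1},{"tx":29,"ty":40,"tz":-8,"ax":0,"ay":0,"az":0,"jaw":1},{"tx":29,"ty":35,"tz":-8,"ax":0,"ay":0,"az":0,"jaw":1},{"tx":29,"ty":30,"tz":0,"ax":0,"ay":0,"az":0,"jaw":1},{"tx":0,"ty":0,"tz":0,"ax":0,"ay":0,"az":-0.18,"jaw":1}]' >/dev/null
python3 -m jog '[{"tx":0,"ty":0,"tz":0,"ax":0,"ay":0,"az":-0.18,"jaw":1},{"tx":0,"ty":0,"tz":0,"ax":0,"ay":0,"az":-0.18,"jaw":1},{"tx":0,"ty":0,"tz":0,"ax":0,"ay":0,"az":-0.18,"jaw":1},{"tx":0,"ty":0,"tz":0,"ax":0,"ay":0,"az":-0.18,"jaw":1},{"tx":0,"ty":0,"tz":0,"ax":0,"ay":0,"az":-0.18,"jaw":1}]' >/dev/null
python3 -m jog '[{"tx":0,"ty":0,"tz":0,"ax":0,"ay":0,"az":-0.18,"jaw":1},{"tx":0,"ty":0,"tz":0,"ax":0,"ay":0,"az":-0.18,"jaw":1},{"tx":0,"ty":0,"tz":0,"ax":0,"ay":-0.18,"az":0,"jaw":1},{"tx":0,"ty":0,"tz":0,"ax":0,"ay":-0.18,"az":0,"jaw":1},{"tx":0,"ty":0,"tz":0,"ax":0,"ay":-0.18,"az":0,"jaw":1}]'
python3 -m jog '[{"tx":0,"ty":0,"tz":0,"ax":0,"ay":0,"az":0,"jaw":1},{"tx":0,"ty":0,"tz":0,"ax":0,"ay":0,"az":0,"jaw":1}]' >/dev/null
python3 - <<'E'
from fit import *
w=cap("wrist"); b=place_of("button_tip","wrist"); print([(np.round(x["centre"]),round(x["conf"],2),atd(w,*x["centre"])) for x in b])
save(w,"w9.png",(180,80,380,260),3)
E
```

```text
time_s: 50.02
eef_pos: [545.1, 0.5, 229.0]
ee_rot: [0.27, 0.02, 0.963, -0.003]
force: [1.5, 0.6, 0.9]
grip_width: -0.002
grip_force: 0.0
[(array([296., 209.]), 0.41, array([693.5,  14.8,  50. ]))]
```

View pics/w9.png

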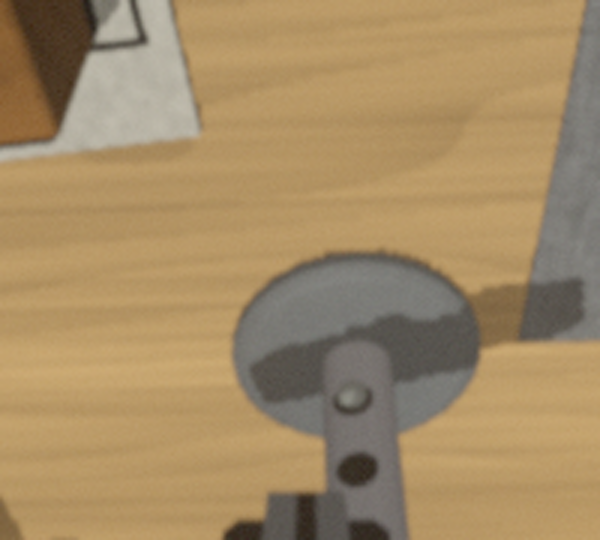

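The button is out in the lowest hole, at crop (352,398) and z = 50. Now I'll straighten up and move over to the release button.

```bash

python3 -m jog '[{"tx":0,"ty":0,"tz":0,"ax":0,"ay":0.18,"az":0,"jaw":1},{"tx":0,"ty":0,"tz":0,"ax":0,"ay":0.18,"az":0,"jaw":1},{"tx":0,"ty":0,"tz":0,"ax":0,"ay":0.18,"az":0,"jaw":1},{"tx":20,"ty":-56,"tz":0,"ax":0,"ay":0,"az":0,"jaw":1},{"tx":20,"ty":-56,"tz":0,"ax":0,"ay":0,"az":0,"jaw":1}]' >/dev/null
python3 -m jog '[{"tx":20,"ty":-56,"tz":0,"ax":0,"ay":0,"az":0,"jaw":1},{"tx":20,"ty":-56,"tz":0,"ax":0,"ay":0,"az":0,"jaw":1},{"tx":20,"ty":-56,"tz":0,"ax":0,"ay":0,"az":0,"jaw":1},{"tx":0,"ty":-50,"tz":0,"ax":0,"ay":0,"az":0,"jaw":1},{"tx":0,"ty":0,"tz":0,"ax":0,"ay":0,"az":0,"jaw":1}]' >/dev/null
python3 -m jog '[{"tx":0,"ty":0,"tz":0,"ax":0,"ay":0,"az":0,"jaw":1}]' | grep pos
python3 - <<'E'
from fit import *
w=cap("wrist"); b=place_of("shutter_top","wrist"); print([(np.round(x["centre"]),round(x["conf"],2),atz(w,*x["centre"],26)) for x in b]); print(rect(topface(w,(393,-338),26,22)))
t=cap("top")
for c in (w,t):
  for k,xy,zt in(("spk",(520,-118),83),("cash",(532,-247),63),("clk",(544,-377),71),("mug",(391,-193),85)): print(k,rect(topface(c,xy,zt)))
plan(393,-338,45)
E
```

```text
eef_pos: [431.6, -325.2, 226.3]
[(array([265., 157.]), 0.94, array([ 393.9, -341.4,   26. ]))]
(array([ 393.1, -338.5]), array([41.1, 41.6]), 81.2)
spk (array([ 521.6, -117.1]), array([67.9, 84.1]), 5.3)
cash (array([ 531.1, -245. ]), array([61.5, 98.9]), 5.1)
clk (array([ 528.3, -394.5]), array([24.1, 67.8]), 5.4)
mug (array([ 391.3, -194.1]), array([67.5, 66.2]), 86.8)
spk (array([ 520.9, -114.5]), array([66.7, 84.5]), 5.1)
cash (array([ 531.2, -246.6]), array([ 62.5, 106.7]), 5.5)
clk (array([ 545.5, -375.6]), array([59.1, 99.1]), 7.9)
mug (array([ 390.2, -191.6]), array([66.7, 66.9]), 58.6)
pos [ 431.7 -324.5  226.6] yhead 87.7 shift [ 38.2 -16.3 181.5]
```

```bash

python3 -m jog '[{"tx":38,"ty":-17,"tz":0,"ax":0,"ay":0,"az":0,"jaw":1},{"tx":0,"ty":0,"tz":60,"ax":0,"ay":0,"az":0,"jaw":1},{"tx":0,"ty":0,"tz":60,"ax":0,"ay":0,"az":0,"jaw":1},{"tx":0,"ty":0,"tz":60,"ax":0,"ay":0,"az":0,"jaw":1},{"tx":0,"ty":0,"tz":0,"ax":0,"ay":0,"az":0,"jaw":1}]' | grep -E 'pos|^force'
python3 -m jog '[{"tx":0,"ty":0,"tz":8,"ax":0,"ay":0,"az":0,"jaw":1},{"tx":0,"ty":0,"tz":4,"ax":0,"ay":0,"az":0,"jaw":1},{"tx":0,"ty":0,"tz":4,"ax":0,"ay":0,"az":0,"jaw":1},{"tx":0,"ty":0,"tz":0,"ax":0,"ay":0,"az":0,"jaw":1},{"tx":0,"ty":0,"tz":0,"ax":0,"ay":0,"az":0,"jaw":1}]' | grep -E 'pos|^force'
```

```text
eef_pos: [391.7, -337.2, 43.6]
force: [0.4, 0.2, 0.8]
eef_pos: [392.8, -339.6, 30.5]
force: [-0.4, 0.2, -0.2]
```

```bash

python3 -m jog '[{"tx":0,"ty":0,"tz":4,"ax":0,"ay":0,"az":0,"jaw":1},{"tx":0,"ty":0,"tz":0,"ax":0,"ay":0,"az":0,"jaw":1},{"tx":0,"ty":0,"tz":0,"ax":0,"ay":0,"az":0,"jaw":1}]' | grep -E 'pos|^force'
python3 -m jog '[{"tx":0,"ty":0,"tz":3,"ax":0,"ay":0,"az":0,"jaw":1},{"tx":0,"ty":0,"tz":0,"ax":0,"ay":0,"az":0,"jaw":1},{"tx":0,"ty":0,"tz":0,"ax":0,"ay":0,"az":0,"jaw":1}]' | grep -E 'pos|^force'
python3 -m jog '[{"tx":0,"ty":0,"tz":2,"ax":0,"ay":0,"az":0,"jaw":1},{"tx":0,"ty":0,"tz":0,"ax":0,"ay":0,"az":0,"jaw":1},{"tx":0,"ty":0,"tz":0,"ax":0,"ay":0,"az":0,"jaw":1}]' | grep -E 'pos|^force'
```

```text
eef_pos: [392.7, -339.3, 26.2]
force: [-0.4, 0.9, 0.4]
eef_pos: [392.8, -339.4, 23.3]
force: [-0.1, 0.9, 3.4]
eef_pos: [392.8, -339.4, 21.3]
force: [-0.3, 0.6, 4.3]
```

```bash

python3 -m jog '[{"tx":0,"ty":0,"tz":1,"ax":0,"ay":0,"az":0,"jaw":1},{"tx":0,"ty":0,"tz":0,"ax":0,"ay":0,"az":0,"jaw":1},{"tx":0,"ty":0,"tz":0,"ax":0,"ay":0,"az":0,"jaw":1}]' | grep -E 'pos|^force'
python3 -m jog '[{"tx":0,"ty":0,"tz":-30,"ax":0,"ay":0,"az":0,"jaw":1},{"tx":0,"ty":0,"tz":-60,"ax":0,"ay":0,"az":0,"jaw":1},{"tx":0,"ty":0,"tz":-60,"ax":0,"ay":0,"az":0,"jaw":1},{"tx":0,"ty":0,"tz":-30,"ax":0,"ay":0,"az":0,"jaw":1},{"tx":0,"ty":0,"tz":0,"ax":0,"ay":0,"az":0,"jaw":1}]'
python3 - <<'E'
from fit import *
for n in("top","scene"):
  c=cap(n)
  for k,xy,zt in(("spk",(520,-118),83),("cash",(532,-247),63),("clk",(544,-377),71),("mug",(391,-193),85)): print(n,k,rect(topface(c,xy,zt)))
E
```

```text
eef_pos: [392.8, -339.5, 20.3]
force: [0.1, -0.5, 4.7]
time_s: 55.28
eef_pos: [393.0, -341.0, 201.8]
ee_rot: [0.001, 0.02, 1.0, 0.002]
force: [-0.0, 0.0, -0.9]
grip_width: -0.002
grip_force: 0.0
top spk (array([ 520.5, -114.3]), array([66.5, 84.3]), 5.7)
top cash (array([ 531.5, -246.9]), array([ 62.1, 106.8]), 5.3)
top clk (array([ 544.3, -376.4]), array([60.6, 99. ]), 5.1)
top mug (array([ 390.7, -191.7]), array([65.5, 67.4]), 44.6)
scene spk (array([ 519.5, -116.2]), array([68. , 87.9]), 4.3)
scene cash (array([ 531.5, -248.1]), array([ 65.3, 107.5]), 5.7)
scene clk (array([ 545.1, -378.5]), array([ 62. , 101.6]), 5.2)
scene mug (array([ 390.1, -193.5]), array([70.2, 63.7]), 46.0)
```

```bash
python3 -c "
from rig import finish_job
print(finish_job())"
```

```text
the job is handed in; nothing more can be done
None
```

The job is handed in, though it returned no verdict: the mug is on the coaster, the lamp is locked in its lowest hole, the clock, cash box and speaker each stand in their own outline facing the camera, and the release was pressed at the end.

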